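Charge a grinding jar with a scoop of milling balls

ROBOT

A 6-joint arm with a two-finger parallel gripper is mounted at the origin on a cart in front of the work surface, level with it; the furniture and walls round the work are solid. World frame = base frame: x ahead of the robot, y to its left, z up, the work surface at z = 0. Lengths are in m, angles in rad, forces in N, time in s.
With the tool pointing down it reaches from about 0.35 to 0.775 m from the base axis. Payload 7.3 kg.
Tool frame: the origin (TCP) lies at the very end of the fingers, on their centre line; the grasp point (between the pads) lies 19 mm behind it; z points along the fingers, x is the direction in which the jaws open and shut, and the axes are right-handed (so a half turn about z gives the same grasp; the last joint's range is limited). The gripper opens to 92 mm and grips with 3 to 60 N. Pads are 19 mm wide; open, the fingers measure 130 mm over their backs; the gripper's body (75 mm by 190 mm) begins 47 mm behind the grasp point.
Start: joints at [1.138, 0.342, 1.524, -0, 1.275, -0.146], TCP at [0.148, 0.504, 0.227] pointing down, gripper open.
Joint ranges: [-2.53, 2.53], [-0.77, 2.02], [0.04, 2.7], [-1, 4.14], [0.28, 2.66], [-3.11, 3.11]. Speed limits (rad/s): [2.57, 2.57, 3.14, 3.14, 3.14, 3.14].

INTERFACE

Orientations are given as [roll, pitch, yaw] about the fixed x, y, z axes, in that order (R = Rz(yaw) Ry(pitch) Rx(roll)).
In Python, from cell import robot, read_camera, nets gives the robot as it stands. The module is installed in compiled form; this text tells all that it offers.
- The arm moves only by the tool carry_out, never from a script. Its arguments are lists of equal length, an entry for each row: "translation": the shift along the tool's x, y, z in m, a list of three; "turn": the turn, a rotation vector about the tool's x, y, z in rad, a list of three; "gripper": the gripper's target within -1 to 1 (shut at 1, half-way at 0, fully open at -1). A call has 1 to 10 rows; each row shifts and turns the commanded pose from where the row before left it, along the tool's axes as they then stand; what a row does not reach is not made up. A row lasts 1/10 s, in which the tool goes at most 50 mm and 8.59 degrees, less where a joint would pass 70% of its speed; a pose out of reach is approached as far as the arm can. A call with a gripper value outside its range is refused whole. The fingers move at their own pace and stop on an object; "squeeze" is the grip in N (left out, the last holds). Time passes only in rows, so rows that do not move let the fingers close. It gives the time, the measured TCP pose, the force and the opening at its end, in the units of the state.
- robot.observe(): the state, without advancing time (a new reading comes with each control period).
- read_camera(name): name is "side" or "top"; returns a dict with "img" (384x512x3 uint8, red, green, blue), "fx", "fy", "cx", "cy" (pixels), "world_from_camera" (4x4, takes a point from camera to world coordinates). Camera axes: x right, y down, z forward; pixel columns grow to the right and rows downward; lengths in m; the calibration is good to about 2 mm. A picture is of the moment at which its call begins. There is no depth.
- robot.hand_in(): hands the job in, once; it reports no verdict.
Trained networks look in a picture, given as the dict that the camera call returned (one of the last four; its "shot" number tells which), for a name from the list of things; names that differ only in an ending like _2 or _b are one class to them, and where a whole thing is asked for, a point or a joint stands for the part that bears it (a point fixed in the world has none). Each returns a list of dicts, best first, with "score" (0 to 1); they miss things now and then, are a little off and sometimes report something else, mostly with a low value. They report only what shows in the picture. A call takes as long as a camera call.
- nets.regions_of(picture, name): "region" (384x512 bool, what is visible of it) and "pixel" ([column, row] in pixels, amid what is visible of it).
- nets.tip_of(picture, name): "pixel" ([column, row] in pixels: a listed point, or the origin of a listed thing).
The state is a dict: "time": time; "qpos": joint angles; "qvel": joint speeds; "joint_efforts": joint torques, N m; "tool_pos": TCP position; "tool_rot": TCP orientation; "contact_force": force on the tool from outside, world axes, zero at the start; "torque": the same for the moment, N m; "opening": finger opening in m.
Only numpy, scipy, OpenCV 4.12 (cv2) and the standard library are available. Lean on these libraries where they do the work, as an engineer would, in place of code of your own. Each camera call takes 0.05 s, during which the arm holds its last target. There are 200 camera calls.

TASK

Use the scoop to move at least four of the six white milling balls from the blue bin into the open steel grinding jar; keep your fingers off the balls, spill none outside, and leave the jar standing where it is. Then stand the scoop back on its flat bottom on the green mat and slide the bin's cover fully shut.

Things in the scene. Friction and masses are not known exactly. Their poses are not given: they have to be found in the camera images.
- bin: Fixed blue plastic bin, 200 mm long (its x) x 108 mm wide (y) x 66 mm high. Origin: centre of its underside; z up. To be scooped along its +x (about world +y, the robot's left). Inside (and between the cover rails) 92 mm wide, from x = -95 to the upright far end wall at x = +95 mm, 57 mm high. Its rails run on behind that wall to x = +190 mm on two legs.
- bin_slope_foot (a point): Point on the bin's mid-line, bin x = -10, z = 5 mm, where the inner slope meets the floor. Ahead of it (+x) the floor is flat, top at z = 5 mm, 64 mm wide between 45 degree coves up to z = 19 mm, to the far end wall; the balls start there. Behind it the inside slopes up at 29 degrees to z = 51 mm at x = -92 mm (front rim 54 mm), so the scoop goes in nose-down and is levelled as it is pushed on.
- bin_cover (a joint): Flat grey cover plate 200 x 100 x 3 mm sliding along the bin's x in the rails, its top 62 mm above the bench. Value in m: 0 = fully shut (plate from bin x = -100 to +100 mm), growing as it slides to bin +x; 0.20 = fully open, behind the far end wall. Starts open (0.188 to 0.20). Friction about 1 N; stays where it is left; hard stop at 0.
- cover_handle (a point): Middle of the bar of the black bridge handle on the cover, 22 mm behind the cover's -x edge, 88 mm above the bench. Bar 64 mm long (along bin y), 12 mm wide (along bin x), 14 mm high, its top 95 mm above the bench; the cover plate lies 19 mm below the bar, which stands on a 12 mm post at each end. Axes as the bin's.
- scoop: Loose steel scoop, black handle, 0.13 to 0.22 kg. Origin: middle of the pan's underside; x towards the open lip, z up. Pan 90 mm long (x -45 to +45), 76 mm wide; flat bottom 58 mm wide, lower edges chamfered 9 mm; floor 2 mm; back and sides 28 mm high, sides swept down to 9 mm at the lip. The handle rises backwards at 45 degrees from the back wall's top. Starts upright on the mat, lip to world +y within 32 degrees.
- scoop_grip (a point): Middle of the black handle's grip part, at (-99, 0, 76) mm in the scoop's frame. The grip part is 100 mm long along the 45 degree handle, 20 mm wide (scoop y, flat sides: pinch across these) and 17 mm thick.
- scoop_lip (a point): Middle of the underside of the scoop's front lip, at (45, 0, 0) mm in the scoop's frame.
- jar: Steel grinding jar, open at the top, loose but heavy (0.95 kg), round: outside diameter 122 mm at the rim, inside 96 to 106 mm, 90 mm high, inner floor 8 mm up. Origin: centre of its underside; z up.
- mat: Fixed flat dark-green mat, 160 mm (its x) x 240 mm (y) x 2 mm thick, on the right. Origin: centre of its underside.
- ball_1: White ceramic milling ball, 20 mm in diameter, 25 g, polished and slippery; rolls freely. Origin: its centre.
- ball_2: White ceramic milling ball, 20 mm in diameter, 25 g, polished and slippery; rolls freely. Origin: its centre.
- ball_3: White ceramic milling ball, 20 mm in diameter, 25 g, polished and slippery; rolls freely. Origin: its centre.
- ball_4: White ceramic milling ball, 20 mm in diameter, 25 g, polished and slippery; rolls freely. Origin: its centre.
- ball_5: White ceramic milling ball, 20 mm in diameter, 25 g, polished and slippery; rolls freely. Origin: its centre.
- ball_6: White ceramic milling ball, 20 mm in diameter, 25 g, polished and slippery; rolls freely. Origin: its centre.

How it is judged:
On the way, in this order (a step that is already met when the one before it is completed fails the run):
1. at least one ball lies in the scoop, lifted clear of the bin (ball centre over 80 mm above the bench) ((((x of ball_1 in the frame of scoop between -0.045 and 0.045 m and y of ball_1 in the frame of scoop between -0.038 and 0.038 m and z of ball_1 in the frame of scoop between 0 and 0.05 m) and height (world z) of ball_1 above 0.08 m) or ((x of ball_2 in the frame of scoop between -0.045 and 0.045 m and y of ball_2 in the frame of scoop between -0.038 and 0.038 m and z of ball_2 in the frame of scoop between 0 and 0.05 m) and height (world z) of ball_2 above 0.08 m) or ((x of ball_3 in the frame of scoop between -0.045 and 0.045 m and y of ball_3 in the frame of scoop between -0.038 and 0.038 m and z of ball_3 in the frame of scoop between 0 and 0.05 m) and height (world z) of ball_3 above 0.08 m) or ((x of ball_4 in the frame of scoop between -0.045 and 0.045 m and y of ball_4 in the frame of scoop between -0.038 and 0.038 m and z of ball_4 in the frame of scoop between 0 and 0.05 m) and height (world z) of ball_4 above 0.08 m) or ((x of ball_5 in the frame of scoop between -0.045 and 0.045 m and y of ball_5 in the frame of scoop between -0.038 and 0.038 m and z of ball_5 in the frame of scoop between 0 and 0.05 m) and height (world z) of ball_5 above 0.08 m) or ((x of ball_6 in the frame of scoop between -0.045 and 0.045 m and y of ball_6 in the frame of scoop between -0.038 and 0.038 m and z of ball_6 in the frame of scoop between 0 and 0.05 m) and height (world z) of ball_6 above 0.08 m))), for 0.2 s.
2. at least four balls are in the jar (((horizontal distance between ball_1 and jar below 0.055 m and z of ball_1 in the frame of jar between 0.005 and 0.085 m) or (horizontal distance between ball_2 and jar below 0.055 m and z of ball_2 in the frame of jar between 0.005 and 0.085 m) or (horizontal distance between ball_3 and jar below 0.055 m and z of ball_3 in the frame of jar between 0.005 and 0.085 m)) and ((horizontal distance between ball_1 and jar below 0.055 m and z of ball_1 in the frame of jar between 0.005 and 0.085 m) or (horizontal distance between ball_2 and jar below 0.055 m and z of ball_2 in the frame of jar between 0.005 and 0.085 m) or (horizontal distance between ball_4 and jar below 0.055 m and z of ball_4 in the frame of jar between 0.005 and 0.085 m)) and ((horizontal distance between ball_1 and jar below 0.055 m and z of ball_1 in the frame of jar between 0.005 and 0.085 m) or (horizontal distance between ball_2 and jar below 0.055 m and z of ball_2 in the frame of jar between 0.005 and 0.085 m) or (horizontal distance between ball_5 and jar below 0.055 m and z of ball_5 in the frame of jar between 0.005 and 0.085 m)) and ((horizontal distance between ball_1 and jar below 0.055 m and z of ball_1 in the frame of jar between 0.005 and 0.085 m) or (horizontal distance between ball_2 and jar below 0.055 m and z of ball_2 in the frame of jar between 0.005 and 0.085 m) or (horizontal distance between ball_6 and jar below 0.055 m and z of ball_6 in the frame of jar between 0.005 and 0.085 m)) and ((horizontal distance between ball_1 and jar below 0.055 m and z of ball_1 in the frame of jar between 0.005 and 0.085 m) or (horizontal distance between ball_3 and jar below 0.055 m and z of ball_3 in the frame of jar between 0.005 and 0.085 m) or (horizontal distance between ball_4 and jar below 0.055 m and z of ball_4 in the frame of jar between 0.005 and 0.085 m)) and ((horizontal distance between ball_1 and jar below 0.055 m and z of ball_1 in the frame of jar between 0.005 and 0.085 m) or (horizontal distance between ball_3 and jar below 0.055 m and z of ball_3 in the frame of jar between 0.005 and 0.085 m) or (horizontal distance between ball_5 and jar below 0.055 m and z of ball_5 in the frame of jar between 0.005 and 0.085 m)) and ((horizontal distance between ball_1 and jar below 0.055 m and z of ball_1 in the frame of jar between 0.005 and 0.085 m) or (horizontal distance between ball_3 and jar below 0.055 m and z of ball_3 in the frame of jar between 0.005 and 0.085 m) or (horizontal distance between ball_6 and jar below 0.055 m and z of ball_6 in the frame of jar between 0.005 and 0.085 m)) and ((horizontal distance between ball_1 and jar below 0.055 m and z of ball_1 in the frame of jar between 0.005 and 0.085 m) or (horizontal distance between ball_4 and jar below 0.055 m and z of ball_4 in the frame of jar between 0.005 and 0.085 m) or (horizontal distance between ball_5 and jar below 0.055 m and z of ball_5 in the frame of jar between 0.005 and 0.085 m)) and ((horizontal distance between ball_1 and jar below 0.055 m and z of ball_1 in the frame of jar between 0.005 and 0.085 m) or (horizontal distance between ball_4 and jar below 0.055 m and z of ball_4 in the frame of jar between 0.005 and 0.085 m) or (horizontal distance between ball_6 and jar below 0.055 m and z of ball_6 in the frame of jar between 0.005 and 0.085 m)) and ((horizontal distance between ball_1 and jar below 0.055 m and z of ball_1 in the frame of jar between 0.005 and 0.085 m) or (horizontal distance between ball_5 and jar below 0.055 m and z of ball_5 in the frame of jar between 0.005 and 0.085 m) or (horizontal distance between ball_6 and jar below 0.055 m and z of ball_6 in the frame of jar between 0.005 and 0.085 m)) and ((horizontal distance between ball_2 and jar below 0.055 m and z of ball_2 in the frame of jar between 0.005 and 0.085 m) or (horizontal distance between ball_3 and jar below 0.055 m and z of ball_3 in the frame of jar between 0.005 and 0.085 m) or (horizontal distance between ball_4 and jar below 0.055 m and z of ball_4 in the frame of jar between 0.005 and 0.085 m)) and ((horizontal distance between ball_2 and jar below 0.055 m and z of ball_2 in the frame of jar between 0.005 and 0.085 m) or (horizontal distance between ball_3 and jar below 0.055 m and z of ball_3 in the frame of jar between 0.005 and 0.085 m) or (horizontal distance between ball_5 and jar below 0.055 m and z of ball_5 in the frame of jar between 0.005 and 0.085 m)) and ((horizontal distance between ball_2 and jar below 0.055 m and z of ball_2 in the frame of jar between 0.005 and 0.085 m) or (horizontal distance between ball_3 and jar below 0.055 m and z of ball_3 in the frame of jar between 0.005 and 0.085 m) or (horizontal distance between ball_6 and jar below 0.055 m and z of ball_6 in the frame of jar between 0.005 and 0.085 m)) and ((horizontal distance between ball_2 and jar below 0.055 m and z of ball_2 in the frame of jar between 0.005 and 0.085 m) or (horizontal distance between ball_4 and jar below 0.055 m and z of ball_4 in the frame of jar between 0.005 and 0.085 m) or (horizontal distance between ball_5 and jar below 0.055 m and z of ball_5 in the frame of jar between 0.005 and 0.085 m)) and ((horizontal distance between ball_2 and jar below 0.055 m and z of ball_2 in the frame of jar between 0.005 and 0.085 m) or (horizontal distance between ball_4 and jar below 0.055 m and z of ball_4 in the frame of jar between 0.005 and 0.085 m) or (horizontal distance between ball_6 and jar below 0.055 m and z of ball_6 in the frame of jar between 0.005 and 0.085 m)) and ((horizontal distance between ball_2 and jar below 0.055 m and z of ball_2 in the frame of jar between 0.005 and 0.085 m) or (horizontal distance between ball_5 and jar below 0.055 m and z of ball_5 in the frame of jar between 0.005 and 0.085 m) or (horizontal distance between ball_6 and jar below 0.055 m and z of ball_6 in the frame of jar between 0.005 and 0.085 m)) and ((horizontal distance between ball_3 and jar below 0.055 m and z of ball_3 in the frame of jar between 0.005 and 0.085 m) or (horizontal distance between ball_4 and jar below 0.055 m and z of ball_4 in the frame of jar between 0.005 and 0.085 m) or (horizontal distance between ball_5 and jar below 0.055 m and z of ball_5 in the frame of jar between 0.005 and 0.085 m)) and ((horizontal distance between ball_3 and jar below 0.055 m and z of ball_3 in the frame of jar between 0.005 and 0.085 m) or (horizontal distance between ball_4 and jar below 0.055 m and z of ball_4 in the frame of jar between 0.005 and 0.085 m) or (horizontal distance between ball_6 and jar below 0.055 m and z of ball_6 in the frame of jar between 0.005 and 0.085 m)) and ((horizontal distance between ball_3 and jar below 0.055 m and z of ball_3 in the frame of jar between 0.005 and 0.085 m) or (horizontal distance between ball_5 and jar below 0.055 m and z of ball_5 in the frame of jar between 0.005 and 0.085 m) or (horizontal distance between ball_6 and jar below 0.055 m and z of ball_6 in the frame of jar between 0.005 and 0.085 m)) and ((horizontal distance between ball_4 and jar below 0.055 m and z of ball_4 in the frame of jar between 0.005 and 0.085 m) or (horizontal distance between ball_5 and jar below 0.055 m and z of ball_5 in the frame of jar between 0.005 and 0.085 m) or (horizontal distance between ball_6 and jar below 0.055 m and z of ball_6 in the frame of jar between 0.005 and 0.085 m))), for 0.2 s.
At the end, for the whole second after the job is handed in: At least four of the six balls lie in the jar, any others are still in the bin and all are at rest; the jar stands upright; the scoop stands at rest on its flat bottom (within 7 degrees) on the mat, the middle of its pan at least 10 mm inside the mat's edges; the cover is shut to within 8 mm (all of step 2 and ((horizontal distance between ball_1 and jar below 0.055 m and z of ball_1 in the frame of jar between 0.005 and 0.085 m) or (x of ball_1 in the frame of bin between -0.1 and 0.1 m and y of ball_1 in the frame of bin between -0.048 and 0.048 m and z of ball_1 in the frame of bin between 0.005 and 0.056 m)) and ((horizontal distance between ball_2 and jar below 0.055 m and z of ball_2 in the frame of jar between 0.005 and 0.085 m) or (x of ball_2 in the frame of bin between -0.1 and 0.1 m and y of ball_2 in the frame of bin between -0.048 and 0.048 m and z of ball_2 in the frame of bin between 0.005 and 0.056 m)) and ((horizontal distance between ball_3 and jar below 0.055 m and z of ball_3 in the frame of jar between 0.005 and 0.085 m) or (x of ball_3 in the frame of bin between -0.1 and 0.1 m and y of ball_3 in the frame of bin between -0.048 and 0.048 m and z of ball_3 in the frame of bin between 0.005 and 0.056 m)) and ((horizontal distance between ball_4 and jar below 0.055 m and z of ball_4 in the frame of jar between 0.005 and 0.085 m) or (x of ball_4 in the frame of bin between -0.1 and 0.1 m and y of ball_4 in the frame of bin between -0.048 and 0.048 m and z of ball_4 in the frame of bin between 0.005 and 0.056 m)) and ((horizontal distance between ball_5 and jar below 0.055 m and z of ball_5 in the frame of jar between 0.005 and 0.085 m) or (x of ball_5 in the frame of bin between -0.1 and 0.1 m and y of ball_5 in the frame of bin between -0.048 and 0.048 m and z of ball_5 in the frame of bin between 0.005 and 0.056 m)) and ((horizontal distance between ball_6 and jar below 0.055 m and z of ball_6 in the frame of jar between 0.005 and 0.085 m) or (x of ball_6 in the frame of bin between -0.1 and 0.1 m and y of ball_6 in the frame of bin between -0.048 and 0.048 m and z of ball_6 in the frame of bin between 0.005 and 0.056 m)) and linear speed of each of ball_1, ball_2, ball_3, ball_4, ball_5, ball_6 below 0.05 m/s and x of scoop in the frame of mat between -0.07 and 0.07 m and y of scoop in the frame of mat between -0.11 and 0.11 m and z of scoop in the frame of mat between -0.002 and 0.008 m and angle between scoop's own z axis and vertical below 0.12 rad and linear speed of scoop below 0.02 m/s and value of joint bin_cover below 0.008 m and angle between jar's own z axis and vertical below 0.15 rad); the robot touches nothing.
It fails at once if the fingers touch a ball (contact force between the fingers and ball_1 above 0.5 N or contact force between the fingers and ball_2 above 0.5 N or contact force between the fingers and ball_3 above 0.5 N or contact force between the fingers and ball_4 above 0.5 N or contact force between the fingers and ball_5 above 0.5 N or contact force between the fingers and ball_6 above 0.5 N).
It fails at once if a ball drops onto the bench or the mat (its centre below 14 mm, outside bin and jar) ((height (world z) of ball_1 below 0.014 m and horizontal distance between ball_1 and jar above 0.06 m and not (x of ball_1 in the frame of bin between -0.1 and 0.1 m and y of ball_1 in the frame of bin between -0.05 and 0.05 m)) or (height (world z) of ball_2 below 0.014 m and horizontal distance between ball_2 and jar above 0.06 m and not (x of ball_2 in the frame of bin between -0.1 and 0.1 m and y of ball_2 in the frame of bin between -0.05 and 0.05 m)) or (height (world z) of ball_3 below 0.014 m and horizontal distance between ball_3 and jar above 0.06 m and not (x of ball_3 in the frame of bin between -0.1 and 0.1 m and y of ball_3 in the frame of bin between -0.05 and 0.05 m)) or (height (world z) of ball_4 below 0.014 m and horizontal distance between ball_4 and jar above 0.06 m and not (x of ball_4 in the frame of bin between -0.1 and 0.1 m and y of ball_4 in the frame of bin between -0.05 and 0.05 m)) or (height (world z) of ball_5 below 0.014 m and horizontal distance between ball_5 and jar above 0.06 m and not (x of ball_5 in the frame of bin between -0.1 and 0.1 m and y of ball_5 in the frame of bin between -0.05 and 0.05 m)) or (height (world z) of ball_6 below 0.014 m and horizontal distance between ball_6 and jar above 0.06 m and not (x of ball_6 in the frame of bin between -0.1 and 0.1 m and y of ball_6 in the frame of bin between -0.05 and 0.05 m))).
It fails at once if the jar is pushed over 30 mm away or tipped over 17 degrees (distance of jar from where it was at the start of the episode above 0.03 m or angle between jar's own z axis and vertical above 0.3 rad).
It also fails if it takes over 64 s, if anything falls off the work surface, if the arm or the gripper's body presses on something with over 40 N, if the wrist force passes 120 N, or if a joint passes its speed limit or range.

## Working session

There is one attempt and no reset: what is moved stays moved. The work goes in short steps, Python scripts to look and compute and a tool call to move; the robot and the scene stay as the last step left them, time stands still between calls to the robot, and variables do not carry over. Pictures are saved under pics/ and viewed, about 8 in all and at most 12, crops included, and the job is handed in when it is done.

Besides the shell and the picture viewer there is one more tool, called after "Emit:" as name(argument=value, ...), one argument or row to a line, values as JSON. carry_out: Moves the arm, as the interface text tells. Its arguments: {"type":"object","properties":{"translation":{"type":"array","items":{"type":"array","items":{"type":"number"}}},"turn":{"type":"array","items":{"type":"array","items":{"type":"number"}}},"gripper":{"type":"array","items":{"type":"number"}},"squeeze":{"type":"number"}},"required":["translation","turn","gripper"]}

```bash
mkdir -p pics; cat > h.py <<'E'
import numpy as np, cv2
from cell import robot, read_camera, nets
from scipy.spatial.transform import Rotation as R
def ray(p,px):
    T=np.array(p["world_from_camera"]);d=np.array([(px[0]-p["cx"])/p["fx"],(px[1]-p["cy"])/p["fy"],1.])
    return T[:3,3],T[:3,:3]@d
def at_z(p,px,z):
    o,d=ray(p,px);return o+d*(z-o[2])/d[2]
def proj(p,X):
    T=np.array(p["world_from_camera"]);c=T[:3,:3].T@(np.asarray(X)-T[:3,3])
    return np.array([p["fx"]*c[0]/c[2]+p["cx"],p["fy"]*c[1]/c[2]+p["cy"]])
def tri(p1,a,p2,b):
    A=[];y=[]
    for p,px in((p1,a),(p2,b)):
        o,d=ray(p,px);d=d/np.linalg.norm(d);M=np.eye(3)-np.outer(d,d);A.append(M);y.append(M@o)
    return np.linalg.lstsq(np.vstack(A),np.hstack(y),rcond=None)[0]
def save(p,n): cv2.imwrite("pics/"+n,p["img"][:,:,::-1])
E
python3 - <<'E'
from h import *
np.set_printoptions(precision=4,suppress=True)
s=robot.observe();print(s)
t=read_camera("top");d=read_camera("side")
im=np.vstack([t["img"],d["img"]]);
cv2.imwrite("pics/a.png",cv2.resize(np.hstack([t["img"],d["img"]]),(800,300))[:,:,::-1])
save(t,"top.png");save(d,"side.png")
for p,n in((t,"top"),(d,"side")):
    print(n,p["fx"],p["cx"],p["cy"],np.array(p["world_from_camera"]))
    for k in ["bin","bin_slope_foot","cover_handle","scoop","scoop_grip","scoop_lip","jar","mat","ball_1"]:
        print(k,[(np.round(q["pixel"],1).tolist(),round(q["score"],2)) for q in nets.tip_of(p,k)][:8])
E
```

```text
{'time': 0.0, 'qpos': array([ 1.138 ,  0.3427,  1.525 , -0.    ,  1.2754, -0.146 ]), 'qvel': array([-0.0006, -0.0014, -0.0003,  0.0001, -0.    , -0.0009]), 'joint_efforts': array([ -0.0001, -43.1246, -24.4217,   0.0717,   0.056 ,  -0.0001]), 'tool_pos': array([0.1483, 0.5032, 0.226 ]), 'tool_rot': array([-3.1414,  0.0015,  1.284 ]), 'contact_force': array([-0.6173,  1.0192, -0.4223]), 'torque': array([ 0.0091, -0.0025, -0.0066]), 'opening': 0.09167605935383351}
top 386.58763390764545 256.0296149027519 187.64589244409316 [[ 0.0499 -0.9773  0.2058  0.3712]
 [-0.9987 -0.0499  0.0051 -0.1278]
 [ 0.0053 -0.2058 -0.9786  0.9445]
 [ 0.      0.      0.      1.    ]]
bin [([188.3, 231.4], 0.82), ([155.9, 238.2], 0.4)]
bin_slope_foot [([189.3, 229.1], 0.72)]
cover_handle [([207.5, 157.9], 0.68), ([128.9, 215.1], 0.56), ([188.4, 231.7], 0.42)]
scoop [([160.3, 226.6], 0.36)]
scoop_grip [([357.4, 221.3], 0.96)]
scoop_lip [([293.2, 224.7], 0.87)]
jar [([208.3, 159.3], 0.95), ([288.9, 223.4], 0.53)]
mat [([323.8, 218.1], 0.6)]
ball_1 [([173.9, 235.1], 0.6), ([164.8, 214.9], 0.53), ([181.2, 227.6], 0.52), ([158.1, 238.6], 0.47), ([160.5, 227.0], 0.43), ([183.2, 220.3], 0.37)]
side 456.62353483607427 250.04573363753434 193.94677345380344 [[-0.976  -0.0822  0.2015  0.2953]
 [-0.2161  0.4746 -0.8532  0.843 ]
 [-0.0255 -0.8763 -0.481   0.6245]
 [ 0.      0.      0.      1.    ]]
bin [([264.1, 262.1], 0.62), ([283.5, 158.9], 0.54)]
bin_slope_foot [([268.4, 258.1], 0.95)]
cover_handle [([246.2, 262.0], 0.9)]
scoop [([274.8, 197.5], 0.63), ([258.5, 261.2], 0.46)]
scoop_grip [([281.5, 157.1], 0.63)]
scoop_lip [([270.8, 201.3], 0.76), ([282.6, 156.3], 0.43)]
jar [([188.2, 245.4], 0.69)]
mat [([268.4, 190.4], 0.62)]
ball_1 [([272.0, 267.1], 0.62), ([255.8, 259.5], 0.52), ([262.4, 259.0], 0.4)]
```

View pics/top.png

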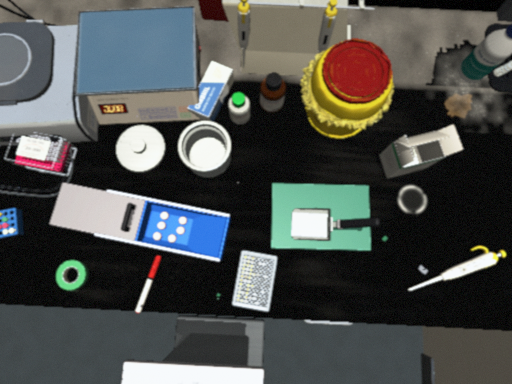

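View pics/side.png

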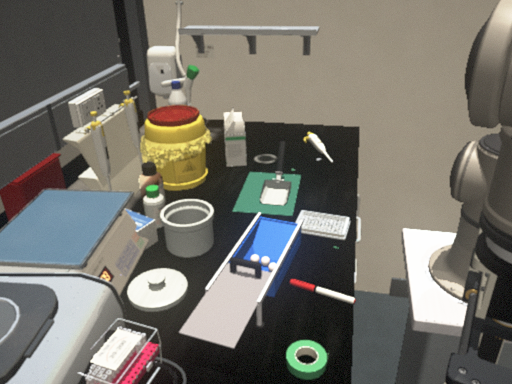

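```bash
python3 - <<'E'
from h import *
im=cv2.imread("pics/top.png")
a=cv2.resize(im[110:270,40:240],(800,640),interpolation=cv2.INTER_CUBIC)
b=cv2.resize(im[175:260,262:382],(800,567),interpolation=cv2.INTER_CUBIC)
cv2.imwrite("pics/c1.png",cv2.resize(a,(750,600)));
cv2.imwrite("pics/c2.png",b)
E
```

```text
(no output)
```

View pics/c1.png

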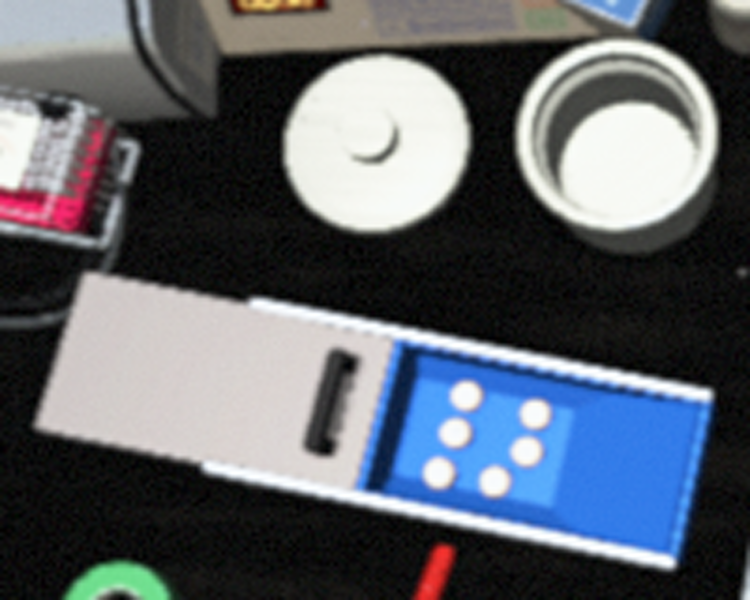

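View pics/c2.png

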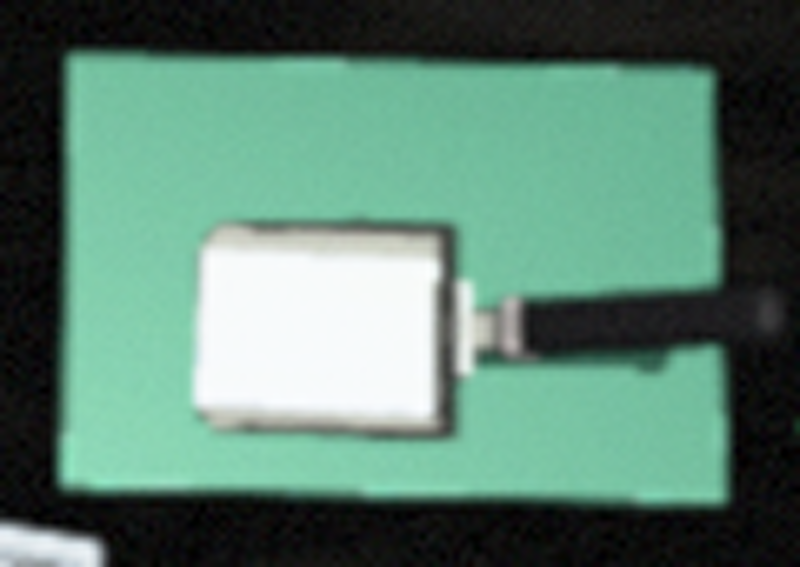

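```bash
python3 - <<'E'
from h import *
from scipy.optimize import least_squares
np.set_printoptions(precision=4,suppress=True)
t=read_camera("top");d=read_camera("side")
c1=lambda u,v:(u/3.75+40,v/3.75+110)
c2=lambda u,v:(u/6.667+262,v/6.667+175)
def fit(obs,x0,z):
    def f(q):
        c,s=np.cos(q[2]),np.sin(q[2]);r=[]
        for p,X,px,w in obs:
            W=[q[0]+c*X[0]-s*X[1],q[1]+s*X[0]+c*X[1],X[2]+z]
            r.append((proj(p,W)-px)*w)
        return np.hstack(r)
    s=least_squares(f,x0,loss="soft_l1");print(s.x,np.round(f(s.x).reshape(-1,2),1).tolist());return s.x
m=1e-3
def net(p,k):
    r=nets.tip_of(p,k);return r
A=lambda *a:np.array(a)*m
B=[(t,A(-100,-54,66),c1(713,393),1),(t,A(-100,54,66),c1(677,568),1),(t,A(190,-54,66),c1(250,300),1),(t,A(190,54,66),c1(203,468),1),
 (t,A(-10,0,5),(189.3,229.1),.5),(d,A(-10,0,5),(268.4,258.1),.5)]
# y sign: bin x=+world y, bin y = -world x -> upper (far x) is -y
bx=fit(B,[.45,0,1.5],0)
S=[(t,A(45,-29,2),c2(203,247),1),(t,A(45,29,2),c2(195,408),1),(t,A(-45,-38,28),c2(452,228),1),(t,A(-45,38,28),c2(452,435),1),
 (t,A(-134,0,111),c2(775,312),.5),(t,A(-99,0,76),(357.4,221.3),.5),(d,A(45,0,0),(270.8,201.3),.3),(d,A(-99,0,76),(281.5,157.1),.3)]
sx=fit(S,[.45,-.25,1.5],.002)
M=[(t,A(80,120,2),c2(65,55),1),(t,A(80,-120,2),c2(716,65),1),(t,A(-80,120,2),c2(60,488),1),(t,A(-80,-120,2),c2(728,505),1)]
fit(M,[.45,-.25,0],0)
# jar rim ellipse
u,v=c1(617,135);print("jar rim ctr",at_z(t,(u,v),.09),at_z(t,(208.3,159.3),0))
r=nets.tip_of(d,"jar");print([q["pixel"] for q in r][:2], at_z(d,r[0]["pixel"],0))
c,s=np.cos(bx[2]),np.sin(bx[2]);Rb=np.array([[c,-s],[s,c]])
for b in [(467,396),(535,414),(455,433),(527,451),(438,472),(495,481)]:
    W=at_z(t,c1(*b),.015);print("ball in bin",Rb.T@(W[:2]-bx[:2])*1e3)
W=at_z(t,c1(332,400),.095);print("handle in bin",Rb.T@(W[:2]-bx[:2])*1e3)
E
```

```text
[0.4521 0.0403 1.4214] [[-0.2, -0.5], [-0.8, -0.0], [0.8, -0.4], [0.1, 0.7], [0.6, 1.5], [-0.3, 0.2]]
[ 0.4833 -0.2581  1.5789] [[-1.0, 0.2], [-0.3, -0.3], [0.4, -0.7], [0.3, 0.2], [0.3, -0.0], [0.4, 0.8], [0.5, 1.0], [-0.2, 0.1]]
[ 0.506  -0.2853  0.0279] [[0.6, 0.1], [-1.0, 0.7], [0.5, -0.2], [-0.3, -0.5]]
jar rim ctr [0.643  0.0003 0.09  ] [0.637  0.0016 0.    ]
[[190.3, 243.1]] [ 0.645  -0.0019  0.    ]
ball in bin [ 58.7451 -25.9114]
ball in bin [ 13.0796 -23.2794]
ball in bin [60.4108 -1.2102]
ball in bin [12.4776  0.8438]
ball in bin [64.8632 25.0942]
ball in bin [27.9042 23.437 ]
handle in bin [115.5287  -0.8879]
```

```bash
cat >> h.py <<'E'
import json
np.set_printoptions(precision=4,suppress=True)
BIN=(np.array([.4521,.0403]),1.4214); JAR=np.array([.642,0.])
GR=np.array([-.099,0,.076]); ALPHA=np.radians(15)
def Tm(Rm,p): T=np.eye(4);T[:3,:3]=Rm;T[:3,3]=p;return T
def tool_in_scoop(a=ALPHA,dx=0):
    z=np.array([np.sin(a),0,-np.cos(a)]);x=np.array([0,-1.,0]);y=np.cross(z,x)
    return Tm(np.c_[x,y,z],GR+.019*z)
def scoopT(p,yaw,up): return Tm((R.from_euler("z",yaw)*R.from_euler("y",-up)).as_matrix(),p)
def lipT(p,yaw,up):  # scoop pose from the lip point
    T=scoopT([0,0,0],yaw,up);T[:3,3]=np.array(p)-T[:3,:3]@[.045,0,0];return T
def binpt(x,y,z):
    c,s=np.cos(BIN[1]),np.sin(BIN[1]);return np.array([BIN[0][0]+c*x-s*y,BIN[0][1]+s*x+c*y,z])
def toolT(): 
    s=robot.observe();return Tm(R.from_euler("xyz",s["tool_rot"]).as_matrix(),s["tool_pos"])
def down(p,yaw): return Tm((R.from_euler("z",yaw)*R.from_euler("x",np.pi)).as_matrix(),p)
def plan(segs,T0=None):
    """segs: (target tool pose, rows): prints the constant row for each segment"""
    T=toolT() if T0 is None else T0
    for D,n in segs:
        r=np.linalg.inv(T)@D;w=np.round(R.from_matrix(r[:3,:3]).as_rotvec()/n,3)
        S=sum(R.from_rotvec(w*k).as_matrix() for k in range(n))
        t=np.round(np.linalg.solve(S,r[:3,3]),4)
        print(n,"x t",t.tolist(),"w",w.tolist(),"|t|mm %.1f deg %.1f"%(np.linalg.norm(t)*1e3,np.degrees(np.linalg.norm(w))))
        for k in range(n): T=T@Tm(np.eye(3),t)@Tm(R.from_rotvec(w).as_matrix(),[0,0,0])
    return T
E
python3 - <<'E'
from h import *
S=scoopT([.4833,-.2581,.002],1.5789,0);G=S@tool_in_scoop()
print(G)
P=G.copy();P[:3,3]-=.09*G[:3,2]
plan([(down([.47,.10,.24],.65),10),(P,10),(G,4)])
E
```

```text
[[ 1.      0.0078 -0.0021  0.4841]
 [ 0.0081 -0.9659  0.2588 -0.3522]
 [ 0.     -0.2588 -0.9659  0.0596]
 [ 0.      0.      0.      1.    ]]
10 x t [-0.0169, 0.0497, -0.0013] w [-0.0, -0.0, 0.063] |t|mm 52.5 deg 3.6
10 x t [-0.0161, 0.0465, 0.0038] w [0.025, 0.008, 0.064] |t|mm 49.4 deg 4.0
4 x t [-0.0, 0.0001, 0.0224] w [0.001, 0.001, 0.0] |t|mm 22.4 deg 0.1
```

Emit:
carry_out(
  translation=[
    [-0.0155, 0.0465, -0.0013],
    [-0.0155, 0.0465, -0.0013],
    [-0.0155, 0.0465, -0.0013],
    [-0.0155, 0.0465, -0.0013],
    [-0.0155, 0.0465, -0.0013],
    [-0.0155, 0.0465, -0.0013],
    [-0.0155, 0.0465, -0.0013],
    [-0.0155, 0.0465, -0.0013],
    [-0.0155, 0.0465, -0.0013],
    [-0.0155, 0.0465, -0.0013],
  ],
  turn=[
    [0, 0, 0.063],
    [0, 0, 0.063],
    [0, 0, 0.063],
    [0, 0, 0.063],
    [0, 0, 0.063],
    [0, 0, 0.063],
    [0, 0, 0.063],
    [0, 0, 0.063],
    [0, 0, 0.063],
    [0, 0, 0.063],
  ],
  gripper=[-1, -1, -1, -1, -1, -1, -1, -1, -1, -1],
  squeeze=60,
)

```text
time: 2.15
tool_pos: [0.4521, 0.1264, 0.2399]
tool_rot: [3.141, -0.001, 0.651]
contact_force: [2.0, 0.8, -0.2]
opening: 0.0919
```

```bash
python3 - <<'E'
from h import *
s=robot.observe();print(s["qpos"],s["tool_pos"],s["tool_rot"])
S=scoopT([.4833,-.2581,.002],1.5789,0);G=S@tool_in_scoop()
P=G.copy();P[:3,3]-=.09*G[:3,2]
plan([(P,10),(G,4)])
E
```

```text
[ 0.109   0.2284  1.6463  0.0001  1.2661 -0.5424] [0.4521 0.1264 0.2399] [ 3.1413 -0.0008  0.6514]
10 x t [-0.0153, 0.0498, 0.0034] w [0.025, 0.008, 0.064] |t|mm 52.2 deg 4.0
4 x t [0.0001, -0.0001, 0.0226] w [0.001, 0.001, -0.0] |t|mm 22.6 deg 0.1
```

Emit:
carry_out(
  translation=[
    [-0.0148, 0.0475, 0.0033],
    [-0.0148, 0.0475, 0.0033],
    [-0.0148, 0.0475, 0.0033],
    [-0.0148, 0.0475, 0.0033],
    [-0.0148, 0.0475, 0.0033],
    [-0.0148, 0.0475, 0.0033],
    [-0.0148, 0.0475, 0.0033],
    [-0.0148, 0.0475, 0.0033],
    [-0.0148, 0.0475, 0.0033],
    [-0.0148, 0.0475, 0.0033],
  ],
  turn=[
    [0.025, 0.008, 0.064],
    [0.025, 0.008, 0.064],
    [0.025, 0.008, 0.064],
    [0.025, 0.008, 0.064],
    [0.025, 0.008, 0.064],
    [0.025, 0.008, 0.064],
    [0.025, 0.008, 0.064],
    [0.025, 0.008, 0.064],
    [0.025, 0.008, 0.064],
    [0.025, 0.008, 0.064],
  ],
  gripper=[-1, -1, -1, -1, -1, -1, -1, -1, -1, -1],
)

```text
time: 3.15
tool_pos: [0.4807, -0.3535, 0.1497]
tool_rot: [-2.883, 0.003, 0.008]
contact_force: [1.3, -0.8, -0.1]
opening: 0.0914
```

```bash
python3 - <<'E'
from h import *
s=robot.observe();print(s["qpos"],s["tool_pos"],s["tool_rot"])
S=scoopT([.4833,-.2581,.002],1.5789,0);G=S@tool_in_scoop()
print(G[:3,3]-.09*G[:3,2])
plan([(G,6)])
E
```

```text
[-0.8517  0.6414  1.2718  0.1674  1.4297 -0.8999] [ 0.4807 -0.3535  0.1497] [-2.883   0.0026  0.0081]
[ 0.4843 -0.3755  0.1466]
6 x t [0.0006, 0.0037, 0.0146] w [0.001, 0.0, -0.0] |t|mm 15.1 deg 0.1
```

Emit:
carry_out(
  translation=[
    [0.0006, 0.0037, 0.0146],
    [0.0006, 0.0037, 0.0146],
    [0.0006, 0.0037, 0.0146],
    [0.0006, 0.0037, 0.0146],
    [0.0006, 0.0037, 0.0146],
    [0.0006, 0.0037, 0.0146],
    [0, 0, 0],
    [0, 0, 0],
    [0, 0, 0],
    [0, 0, 0],
  ],
  turn=[
    [0.001, 0, 0],
    [0.001, 0, 0],
    [0.001, 0, 0],
    [0.001, 0, 0],
    [0.001, 0, 0],
    [0.001, 0, 0],
    [0, 0, 0],
    [0, 0, 0],
    [0, 0, 0],
    [0, 0, 0],
  ],
  gripper=[-1, -1, -1, -1, -1, -1, 1, 1, 1, 1],
  squeeze=60,
)

```text
time: 4.15
tool_pos: [0.4847, -0.3506, 0.0607]
tool_rot: [-2.879, 0.002, 0.011]
contact_force: [0.0, -0.4, 0.3]
opening: 0.0642
```

```bash
python3 - <<'E'
from h import *
s=robot.observe();print(s["time"],s["tool_pos"],s["tool_rot"],s["opening"],s["contact_force"])
p=read_camera("side");save(p,"s2.png")
cv2.imwrite("pics/s2c.png",cv2.resize(p["img"][60:300,130:380],(625,600))[:,:,::-1])
E
```

```text
4.15 [ 0.4847 -0.3506  0.0607] [-2.8788  0.002   0.0107] 0.0641955567936243 [ 0.0039 -0.367   0.3492]
```

View pics/s2c.png

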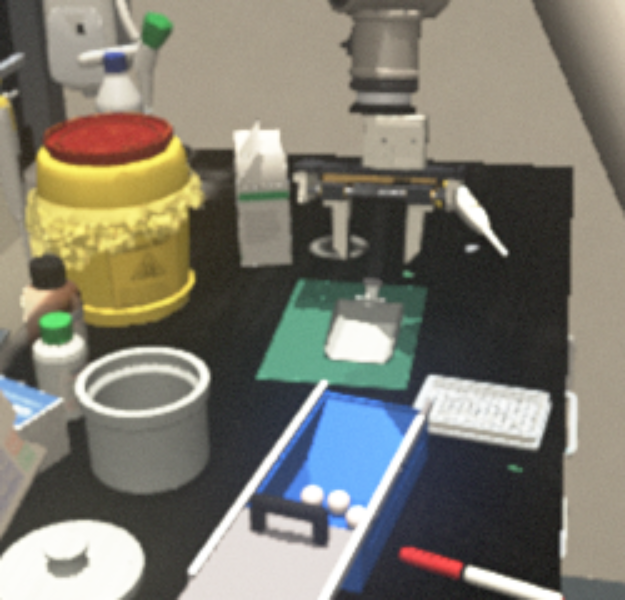

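The picture shows the fingers straddling the black handle (crop around 375,235), still closing slowly; the bin and the jar are undisturbed.

Emit:
carry_out(
  translation=[
    [0, 0, 0],
    [0, 0, 0],
    [0, 0, 0],
    [0, 0, 0],
    [0, 0, 0],
    [0, 0, 0],
    [0, 0, 0],
    [0, 0, 0],
    [0, 0, 0],
    [0, 0, 0],
  ],
  turn=[
    [0, 0, 0],
    [0, 0, 0],
    [0, 0, 0],
    [0, 0, 0],
    [0, 0, 0],
    [0, 0, 0],
    [0, 0, 0],
    [0, 0, 0],
    [0, 0, 0],
    [0, 0, 0],
  ],
  gripper=[1, 1, 1, 1, 1, 1, 1, 1, 1, 1],
)

```text
time: 5.2
tool_pos: [0.4844, -0.3502, 0.0599]
tool_rot: [-2.878, 0.003, 0.011]
contact_force: [-0.3, -0.6, -0.1]
opening: 0.0195
```

```bash
python3 - <<'E'
from h import *
s=robot.observe();print(s["time"],s["tool_pos"],s["tool_rot"],s["opening"],s["contact_force"],s["qpos"])
T=toolT();S=scoopT([.4833,-.2581,.002],1.5789,0)
print("tool in scoop",np.linalg.inv(S)@T)
E
```

```text
5.2 [ 0.4844 -0.3502  0.0599] [-2.8775  0.003   0.0108] 0.019504737189793193 [-0.3092 -0.5842 -0.1201] [-0.8455  0.7395  1.3545  0.1785  1.2557 -0.9291]
tool in scoop [[ 0.0027 -0.9653  0.261  -0.0922]
 [-1.     -0.0018  0.0036 -0.0003]
 [-0.003  -0.261  -0.9653  0.0579]
 [ 0.      0.      0.      1.    ]]
```

```bash
cat >> h.py <<'E'
TS=tool_in_scoop(np.radians(15.1)); TS[:3,3]=[-.0922,0,.0579]
def lip(x,y,z,up,yaw=None): return lipT(binpt(x,y,z),BIN[1] if yaw is None else yaw,np.radians(up))@TS
E
python3 - <<'E'
from h import *
T=toolT();U=T.copy();U[2,3]+=.06
T=plan([(U,3),(lip(-40,0,.13,0) if 0 else lip(-.04,0,.13,0),7)])
E
```

```text
3 x t [-0.0001, -0.0052, -0.0193] w [-0.0, -0.0, -0.0] |t|mm 20.0 deg 0.0
7 x t [-0.0102, -0.0317, -0.0015] w [-0.0, 0.006, 0.022] |t|mm 33.3 deg 1.3
```

Emit:
carry_out(
  translation=[
    [0, -0.0052, -0.0193],
    [0, -0.0052, -0.0193],
    [0, -0.0052, -0.0193],
    [-0.0102, -0.0317, -0.0015],
    [-0.0102, -0.0317, -0.0015],
    [-0.0102, -0.0317, -0.0015],
    [-0.0102, -0.0317, -0.0015],
    [-0.0102, -0.0317, -0.0015],
    [-0.0102, -0.0317, -0.0015],
    [-0.0102, -0.0317, -0.0015],
  ],
  turn=[
    [0, 0, 0],
    [0, 0, 0],
    [0, 0, 0],
    [0, 0.006, 0.022],
    [0, 0.006, 0.022],
    [0, 0.006, 0.022],
    [0, 0.006, 0.022],
    [0, 0.006, 0.022],
    [0, 0.006, 0.022],
    [0, 0.006, 0.022],
  ],
  gripper=[1, 1, 1, 1, 1, 1, 1, 1, 1, 1],
)

```text
time: 6.2
tool_pos: [0.425, -0.1341, 0.1882]
tool_rot: [-2.878, 0.003, -0.15]
contact_force: [1.0, -0.0, -1.3]
opening: 0.0198
```

```bash
python3 - <<'E'
from h import *
s=robot.observe();print(s["time"],s["tool_pos"],s["tool_rot"],s["opening"],s["contact_force"],s["torque"],s["qpos"])
t=read_camera("top");d=read_camera("side")
S=toolT()@np.linalg.inv(TS);print("scoop",S)
L=S@[.045,0,0,1];print("lip exp",L[:3],"bin-lip goal",binpt(-.04,0,.13))
a=nets.tip_of(t,"scoop_lip");b=nets.tip_of(d,"scoop_lip")
print([(q["pixel"],q["score"]) for q in a[:2]],proj(t,L[:3]));print([(q["pixel"],q["score"]) for q in b[:2]],proj(d,L[:3]))
im=[]
for p in(t,d):
    i=p["img"][:,:,::-1].copy()
    for X in [(45,-38,9),(45,38,9),(-45,-38,28),(-45,38,28),(45,-29,0),(45,29,0)]:
        u=proj(p,(S@[*(np.array(X)/1e3),1])[:3]);cv2.circle(i,(int(round(u[0]*1)),int(round(u[1]))),0,(0,0,255),-1)
    c=proj(p,S[:3,3]).astype(int);im.append(cv2.resize(i[c[1]-55:c[1]+55,c[0]-65:c[0]+65],(400,338),interpolation=cv2.INTER_NEAREST))
cv2.imwrite("pics/chk.png",np.hstack(im))
E
```

```text
6.2 [ 0.425  -0.1341  0.1882] [-2.8782  0.003  -0.15  ] 0.01977751300883329 [ 0.9799 -0.0454 -1.3117] [-0.4189  0.1059 -0.0047] [-0.6461  0.2861  1.7542  0.243   1.2408 -0.5908]
scoop [[ 0.146  -0.9893  0.0024  0.438 ]
 [ 0.9893  0.146  -0.0009 -0.041 ]
 [ 0.0006  0.0025  1.      0.1313]
 [ 0.      0.      0.      1.    ]]
lip exp [0.4445 0.0035 0.1313] bin-lip goal [0.4461 0.0007 0.13  ]
[([194.9, 227.2], 0.7)] [193.2477 230.1252]
[([272.0, 204.4], 0.78)] [272.4731 203.9269]
```

View pics/chk.png

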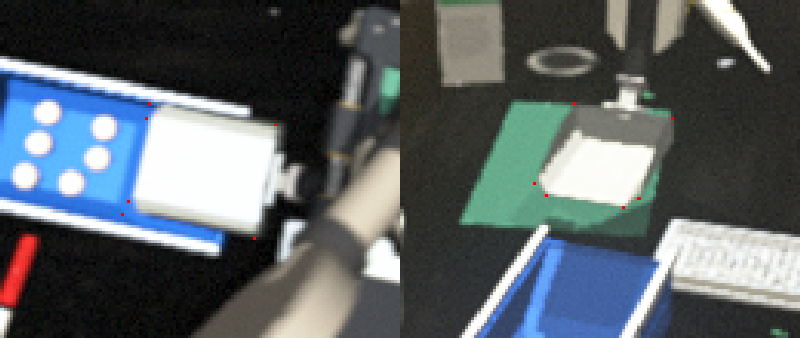

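```bash
cat >> h.py <<'E'
PAN=np.array([(45,-38,9),(45,38,9),(45,-29,0),(45,29,0),(-45,-38,28),(-45,38,28),(-45,29,0),(-45,-29,0),(-45,38,9),(-45,-38,9),(0,38,28),(0,-38,28)])/1e3
PAN=PAN[:10]
def pan_hull(p,S,k=4):
    u=np.array([proj(p,(S@[*X,1])[:3]) for X in PAN]);m=np.zeros((384*k,512*k),np.uint8)
    cv2.fillConvexPoly(m,cv2.convexHull(((u+.5)*k-.5).round().astype(np.int32)),1);return m.astype(bool)
def slip_fit(pics,T,masks,p0=(0,0,0)):
    """pitch slip (rad, nose-up +), shifts along scoop x and z (mm) of the scoop in the hand"""
    from scipy.optimize import minimize
    k=4;D=cv2.getStructuringElement(cv2.MORPH_ELLIPSE,(121,121));ms=[]
    def pose(q):
        Sg=Tm(np.eye(3),GR)@Tm(R.from_euler("y",-q[0]/100).as_matrix(),[q[1]/1e3,0,q[2]/1e3])@Tm(np.eye(3),-GR)
        return T@np.linalg.inv(TS)@Sg
    for p,m in zip(pics,masks): ms.append(cv2.resize(m.astype(np.uint8),None,fx=k,fy=k,interpolation=cv2.INTER_LINEAR)>0)
    S0=pose(p0); near=[]
    for p in pics:
        b=cv2.dilate(pan_hull(p,S0).astype(np.uint8),D)>0; near.append(b)
        # cut away what lies behind the back wall (neck, handle)
        a=proj(p,(S0@[-.047,-.01,.028,1])[:3]);c=proj(p,(S0@[-.12,0,.1,1])[:3]);cv2
        l=b.astype(np.uint8).copy();cv2.line(l,tuple(int(v*k) for v in a),tuple(int(v*k) for v in c),0,30*k//2);near[-1]=l>0
    def f(q):
        e=0
        for p,m,b in zip(pics,ms,near):
            h=pan_hull(p,pose(q));e+=((h^m)&b).sum()/h.sum()
        return e+1e-4*(q[1]**2+q[2]**2)
    r=minimize(f,p0,method="Nelder-Mead",options=dict(initial_simplex=[p0,np.add(p0,[5,0,0]),np.add(p0,[0,4,0]),np.add(p0,[0,0,4])],maxiter=120))
    print("slip deg %.2f dx %.1f dz %.1f err %.3f (start %.3f)"%(np.degrees(r.x[0]/100),r.x[1],r.x[2],r.fun,f(p0)));return r.x,pose(r.x)
E
python3 - <<'E'
from h import *
t=read_camera("top");d=read_camera("side");T=toolT()
ms=[nets.regions_of(p,"scoop")[0]["region"] for p in(t,d)]
print([m.sum() for m in ms])
np.savez("m.npz",t=ms[0],d=ms[1])
q,S=slip_fit([t,d],T,ms);print(S@[.045,0,0,1])
slip_fit([t],T,ms[:1]);slip_fit([d],T,ms[1:])
E
```

```text
[np.int64(1730), np.int64(1456)]
slip deg -1.55 dx -1.6 dz 4.5 err 0.135 (start 0.199)
[ 0.4456 -0.0041  0.1304  1.    ]
slip deg -0.49 dx -2.9 dz 1.8 err 0.067 (start 0.092)
slip deg -0.63 dx -1.1 dz 3.0 err 0.069 (start 0.107)
```

```bash
python3 - <<'E'
from h import *
T=plan([(lip(-.028,0,.075,-29),6),(lip(-.022,0,.017,-29),4)])
E
```

```text
6 x t [-0.0001, -0.0099, -0.0002] w [-0.084, 0.001, -0.0] |t|mm 9.9 deg 4.8
4 x t [0.0001, -0.0049, 0.0137] w [-0.001, -0.001, -0.0] |t|mm 14.6 deg 0.1
```

Emit:
carry_out(
  translation=[
    [0, -0.0099, 0],
    [0, -0.0099, 0],
    [0, -0.0099, 0],
    [0, -0.0099, 0],
    [0, -0.0099, 0],
    [0, -0.0099, 0],
    [0, -0.0049, 0.0137],
    [0, -0.0049, 0.0137],
    [0, -0.0049, 0.0137],
    [0, -0.0049, 0.0137],
  ],
  turn=[
    [-0.084, 0, 0],
    [-0.084, 0, 0],
    [-0.084, 0, 0],
    [-0.084, 0, 0],
    [-0.084, 0, 0],
    [-0.084, 0, 0],
    [0, 0, 0],
    [0, 0, 0],
    [0, 0, 0],
    [0, 0, 0],
  ],
  gripper=[1, 1, 1, 1, 1, 1, 1, 1, 1, 1],
)

```text
time: 7.6
tool_pos: [0.4353, -0.0715, 0.1322]
tool_rot: [2.902, 0.004, -0.15]
contact_force: [-0.0, 0.2, -1.4]
opening: 0.0195
```

```bash
cat >> h.py <<'E'
def where():
    s=robot.observe();T=toolT();S=T@np.linalg.inv(TS);L=(S@[.045,0,0,1])[:3];c,q=np.cos(BIN[1]),np.sin(BIN[1])
    dl=L[:2]-BIN[0]
    print("t %.2f lip in bin mm %s up %.1f yaw-err %.1f roll %.1f F %s M %s open %.4f"%(s["time"],np.round([1e3*(c*dl[0]+q*dl[1]),1e3*(-q*dl[0]+c*dl[1]),1e3*L[2]],1),
      np.degrees(np.arcsin(S[2,0])),np.degrees(np.arctan2(S[1,0],S[0,0])-BIN[1]),np.degrees(np.arcsin(S[2,1])),s["contact_force"],s["torque"],s["opening"]))
    return T
E
python3 - <<'E'
from h import *
T=where()
T=plan([(lip(-.010,0,.009,-29),3)])
T=plan([(lip(-.010,0,.005,-29),2)],T)
E
```

```text
t 7.60 lip in bin mm [-20.8   0.4  15.3] up -28.9 yaw-err 0.1 roll 0.2 F [-0.0049  0.1754 -1.4476] M [0.059  0.0138 0.0022] open 0.0195
3 x t [0.0, -0.0041, 0.0011] w [-0.001, 0.001, 0.0] |t|mm 4.2 deg 0.1
2 x t [0.0, -0.0005, 0.0019] w [0.0, 0.0, 0.0] |t|mm 2.0 deg 0.0
```

Emit:
carry_out(
  translation=[
    [0, -0.0041, 0.0011],
    [0, -0.0041, 0.0011],
    [0, -0.0041, 0.0011],
    [0, -0.0005, 0.0019],
    [0, 0, 0],
  ],
  turn=[
    [0, 0, 0],
    [0, 0, 0],
    [0, 0, 0],
    [0, 0, 0],
    [0, 0, 0],
  ],
  gripper=[1, 1, 1, 1, 1],
)

```text
time: 8.1
tool_pos: [0.4367, -0.0601, 0.1252]
tool_rot: [2.901, 0.003, -0.149]
contact_force: [0.3, -0.8, -2.0]
opening: 0.0197
```

```bash
python3 - <<'E'
from h import *
T=where()
T=plan([(lip(-.006,0,.005,-28.5),2),(lip(.010,0,.005,-24),4),(lip(.03,0,.005,-18),4)])
E
```

```text
t 8.10 lip in bin mm [-9.4  0.6  8.2] up -28.9 yaw-err 0.1 roll 0.2 F [ 0.3482 -0.7581 -2.0396] M [ 0.1229  0.0518 -0.009 ] open 0.0197
2 x t [0.0001, -0.0017, 0.0015] w [0.003, 0.001, 0.001] |t|mm 2.3 deg 0.2
4 x t [0.0, -0.0022, 0.0015] w [0.02, 0.0, -0.0] |t|mm 2.7 deg 1.1
4 x t [0.0, -0.0026, 0.0026] w [0.026, 0.0, -0.0] |t|mm 3.7 deg 1.5
```

Emit:
carry_out(
  translation=[
    [0, -0.0017, 0.0015],
    [0, -0.0017, 0.0015],
    [0, 0, 0],
  ],
  turn=[
    [0, 0, 0],
    [0, 0, 0],
    [0, 0, 0],
  ],
  gripper=[1, 1, 1],
)

```text
time: 8.4
tool_pos: [0.4377, -0.0577, 0.1223]
tool_rot: [2.901, 0.001, -0.149]
contact_force: [-1.1, 0.8, 5.3]
opening: 0.0195
```

```bash
python3 - <<'E'
from h import *
T=where()
T=plan([(lip(.010,0,.0055,-24),4),(lip(.03,0,.0055,-18),4)])
E
```

```text
t 8.40 lip in bin mm [-7.  -0.1  5.3] up -28.9 yaw-err 0.1 roll 0.1 F [-1.0742  0.7544  5.3361] M [-0.0352  0.3226 -0.0375] open 0.0195
4 x t [-0.0001, -0.0022, 0.0016] w [0.021, 0.0, 0.0] |t|mm 2.7 deg 1.2
4 x t [0.0, -0.0026, 0.0025] w [0.027, 0.0, 0.0] |t|mm 3.6 deg 1.5
```

```bash
python3 - <<'E'
from h import *
T=toolT()
T=plan([(lip(.010,0,.006,-25),4),(lip(.03,0,.006,-19),5)])
E
```

```text
4 x t [-0.0001, -0.0026, 0.0009] w [0.017, 0.0, 0.0] |t|mm 2.8 deg 1.0
5 x t [0.0, -0.002, 0.002] w [0.021, 0.0, 0.0] |t|mm 2.8 deg 1.2
```

Emit:
carry_out(
  translation=[
    [0, -0.0026, 0.0009],
    [0, -0.0026, 0.0009],
    [0, -0.0026, 0.0009],
    [0, -0.0026, 0.0009],
    [0, -0.002, 0.002],
    [0, -0.002, 0.002],
    [0, -0.002, 0.002],
    [0, -0.002, 0.002],
    [0, -0.002, 0.002],
  ],
  turn=[
    [0.017, 0, 0],
    [0.017, 0, 0],
    [0.017, 0, 0],
    [0.017, 0, 0],
    [0.021, 0, 0],
    [0.021, 0, 0],
    [0.021, 0, 0],
    [0.021, 0, 0],
    [0.021, 0, 0],
  ],
  gripper=[1, 1, 1, 1, 1, 1, 1, 1, 1],
)

```text
time: 9.3
tool_pos: [0.4397, -0.0397, 0.1042]
tool_rot: [3.076, 0.003, -0.149]
contact_force: [-0.1, 0.1, -1.7]
opening: 0.0201
```

```bash
python3 - <<'E'
from h import *
T=where()
T=plan([(lip(.05,0,.006,-12.5),5),(lip(.065,0,.006,-7.5),4)])
E
```

```text
t 9.30 lip in bin mm [30.2  0.7  5.1] up -18.9 yaw-err 0.1 roll 0.2 F [-0.1139  0.0809 -1.7176] M [-0.1517  0.0624 -0.0107] open 0.0201
5 x t [0.0001, -0.002, 0.0024] w [0.022, 0.001, 0.0] |t|mm 3.1 deg 1.3
4 x t [-0.0, -0.0017, 0.0028] w [0.022, -0.001, 0.0] |t|mm 3.3 deg 1.3
```

Emit:
carry_out(
  translation=[
    [0, -0.002, 0.0025],
    [0, -0.002, 0.0025],
    [0, -0.002, 0.0025],
    [0, -0.002, 0.0025],
    [0, -0.002, 0.0025],
    [0, -0.0017, 0.0028],
    [0, -0.0017, 0.0028],
    [0, -0.0017, 0.0028],
    [0, -0.0017, 0.0028],
  ],
  turn=[
    [0.022, 0, 0],
    [0.022, 0, 0],
    [0.022, 0, 0],
    [0.022, 0, 0],
    [0.022, 0, 0],
    [0.022, 0, 0],
    [0.022, 0, 0],
    [0.022, 0, 0],
    [0.022, 0, 0],
  ],
  gripper=[1, 1, 1, 1, 1, 1, 1, 1, 1],
)

```text
time: 10.2
tool_pos: [0.4422, -0.0225, 0.0808]
tool_rot: [-3.009, 0.003, -0.149]
contact_force: [-0.4, -0.7, -2.8]
opening: 0.02
```

```bash
python3 - <<'E'
from h import *
T=where()
t=read_camera("top")
print([[int(v) for v in q["pixel"]]+[round(q["score"],2)] for q in nets.tip_of(t,"ball_1")])
T=plan([(lip(.08,0,.005,-2.5),4),(lip(.092,0,.005,0),4)])
i=t["img"][190:270,120:240][:,:,::-1];cv2.imwrite("pics/z1.png",cv2.resize(i,(600,400),interpolation=cv2.INTER_CUBIC))
E
```

```text
t 10.20 lip in bin mm [64.8  0.7  5.4] up -7.5 yaw-err 0.1 roll 0.2 F [-0.3506 -0.7188 -2.7571] M [-0.6765  0.1342  0.0449] open 0.0200
[[151, 221, 0.57], [155, 213, 0.51]]
4 x t [0.0002, -0.0018, 0.0033] w [0.022, 0.001, -0.0] |t|mm 3.8 deg 1.3
4 x t [-0.0, -0.0019, 0.002] w [0.011, -0.0, -0.0] |t|mm 2.8 deg 0.6
```

View pics/z1.png

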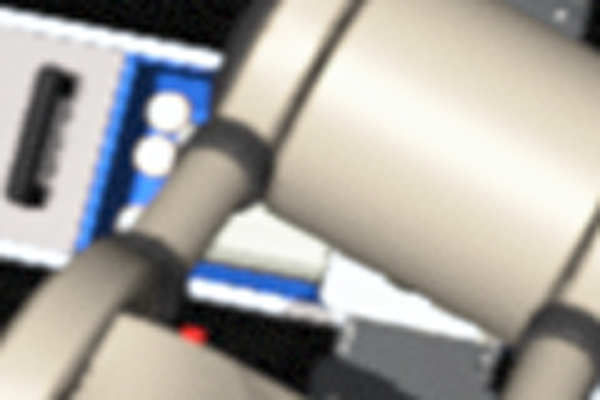

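Top view: the arm hides most of the pan; two or three balls show at the far wall (crop about 165,110 / 155,155 / 130,215). Pushing on.

Emit:
carry_out(
  translation=[
    [0, -0.0018, 0.0033],
    [0, -0.0018, 0.0033],
    [0, -0.0018, 0.0033],
    [0, -0.0018, 0.0033],
    [0, -0.0019, 0.002],
    [0, -0.0019, 0.002],
  ],
  turn=[
    [0.022, 0, 0],
    [0.022, 0, 0],
    [0.022, 0, 0],
    [0.022, 0, 0],
    [0.011, 0, 0],
    [0.011, 0, 0],
  ],
  gripper=[1, 1, 1, 1, 1, 1],
)

```text
time: 10.9
tool_pos: [0.4446, -0.0093, 0.0663]
tool_rot: [-2.901, 0.002, -0.149]
contact_force: [-0.5, -0.9, -1.7]
opening: 0.0197
```

```bash
python3 - <<'E'
from h import *
T=where()
T=plan([(lip(.094,0,.005,0),4)])
E
```

```text
t 10.90 lip in bin mm [85.7  0.2  5.2] up -1.3 yaw-err 0.0 roll 0.1 F [-0.4625 -0.9455 -1.7032] M [-0.7702  0.1006 -0.016 ] open 0.0197
4 x t [0.0, -0.0015, 0.0013] w [0.006, 0.0, -0.0] |t|mm 2.0 deg 0.3
```

Emit:
carry_out(
  translation=[
    [0, -0.0016, 0.0012],
    [0, -0.0016, 0.0012],
    [0, -0.0016, 0.0012],
    [0, -0.0016, 0.0012],
    [0, 0, 0],
  ],
  turn=[
    [0.006, 0, 0],
    [0.006, 0, 0],
    [0.006, 0, 0],
    [0.006, 0, 0],
    [0, 0, 0],
  ],
  gripper=[1, 1, 1, 1, 1],
)

```text
time: 11.4
tool_pos: [0.4452, -0.0014, 0.063]
tool_rot: [-2.877, 0.003, -0.149]
contact_force: [-0.1, -0.7, -3.2]
opening: 0.0197
```

```bash
python3 - <<'E'
from h import *
T=where()
T=plan([(lip(.097,0,.005,0),2)])
E
```

```text
t 11.40 lip in bin mm [95.1  0.9  5.3] up 0.1 yaw-err 0.0 roll 0.2 F [-0.1216 -0.6927 -3.2048] M [-0.5806  0.1815 -0.0199] open 0.0197
2 x t [0.0003, -0.001, 0.0003] w [-0.001, 0.002, -0.0] |t|mm 1.1 deg 0.1
```

```bash
python3 - <<'E'
from h import *
T=toolT()
T=plan([(lip(.098,0,.0055,0),2),(lip(.097,0,.0055+.0157+.001,10),6)],T)
d=read_camera("side")
print([[int(v) for v in q["pixel"]]+[round(q["score"],2)] for q in nets.tip_of(d,"ball_1")])
# where would a pan-floor ball project
for x in (80,60,40,20): print(x,proj(d,binpt(x/1e3,0,.017)))
E
```

```text
2 x t [0.0003, -0.0015, 0.0002] w [-0.001, 0.002, -0.0] |t|mm 1.5 deg 0.1
6 x t [0.0, 0.0018, 0.0008] w [0.029, -0.0, -0.0] |t|mm 2.0 deg 1.7
[]
80 [253.5184 278.6641]
60 [256.8745 272.8789]
40 [260.1187 267.2865]
20 [263.2565 261.8776]
```

Emit:
carry_out(
  translation=[
    [0, -0.0015, 0.0002],
    [0, -0.0015, 0.0002],
    [0, 0.0018, 0.0008],
    [0, 0.0018, 0.0008],
    [0, 0.0018, 0.0008],
    [0, 0.0018, 0.0008],
    [0, 0.0018, 0.0008],
    [0, 0.0018, 0.0008],
    [0, 0, 0],
    [0, 0, 0],
  ],
  turn=[
    [0, 0, 0],
    [0, 0, 0],
    [0.029, 0, 0],
    [0.029, 0, 0],
    [0.029, 0, 0],
    [0.029, 0, 0],
    [0.029, 0, 0],
    [0.029, 0, 0],
    [0, 0, 0],
    [0, 0, 0],
  ],
  gripper=[1, 1, 1, 1, 1, 1, 1, 1, 1, 1],
)

```text
time: 12.5
tool_pos: [0.4446, -0.0074, 0.0555]
tool_rot: [-2.704, 0.003, -0.149]
contact_force: [0.8, 0.2, -2.4]
opening: 0.0195
```

```bash
python3 - <<'E'
from h import *
T=where()
T=plan([(lip(.090,0,.03,13),5),(lip(.085,0,.06,14),5)],T)
E
```

```text
t 12.50 lip in bin mm [96.9  0.4 22.2] up 10.0 yaw-err -0.0 roll 0.2 F [ 0.8266  0.2065 -2.4306] M [-0.7919  0.1763 -0.0028] open 0.0195
5 x t [0.0001, 0.0015, -0.0008] w [0.011, 0.0, -0.0] |t|mm 1.7 deg 0.6
5 x t [-0.0001, -0.0017, -0.0053] w [0.003, 0.0, -0.0] |t|mm 5.6 deg 0.2
```

Emit:
carry_out(
  translation=[
    [0, 0.0015, -0.0008],
    [0, 0.0015, -0.0008],
    [0, 0.0015, -0.0008],
    [0, 0.0015, -0.0008],
    [0, 0.0015, -0.0008],
    [0, -0.0017, -0.0053],
    [0, -0.0017, -0.0053],
    [0, -0.0017, -0.0053],
    [0, -0.0017, -0.0053],
    [0, -0.0017, -0.0053],
  ],
  turn=[
    [0.011, 0, 0],
    [0.011, 0, 0],
    [0.011, 0, 0],
    [0.011, 0, 0],
    [0.011, 0, 0],
    [0.003, 0, 0],
    [0.003, 0, 0],
    [0.003, 0, 0],
    [0.003, 0, 0],
    [0.003, 0, 0],
  ],
  gripper=[1, 1, 1, 1, 1, 1, 1, 1, 1, 1],
)

```text
time: 13.5
tool_pos: [0.4426, -0.0209, 0.0837]
tool_rot: [-2.633, 0.002, -0.149]
contact_force: [0.4, 0.3, -3.0]
opening: 0.0197
```

```bash
python3 - <<'E'
from h import *
T=where()
T=plan([(lip(.080,0,.15,14),9)],T)
E
```

```text
t 13.50 lip in bin mm [85.2  0.4 60.8] up 14.0 yaw-err 0.0 roll 0.1 F [ 0.3881  0.3484 -2.9976] M [-0.909   0.2069  0.089 ] open 0.0197
9 x t [0.0, -0.0043, -0.0089] w [-0.0, 0.0, -0.0] |t|mm 9.9 deg 0.0
```

Emit:
carry_out(
  translation=[
    [0, -0.0043, -0.0089],
    [0, -0.0043, -0.0089],
    [0, -0.0043, -0.0089],
    [0, -0.0043, -0.0089],
    [0, -0.0043, -0.0089],
    [0, -0.0043, -0.0089],
    [0, -0.0043, -0.0089],
    [0, -0.0043, -0.0089],
    [0, -0.003, -0.005],
    [0, 0, 0],
  ],
  turn=[
    [0, 0, 0],
    [0, 0, 0],
    [0, 0, 0],
    [0, 0, 0],
    [0, 0, 0],
    [0, 0, 0],
    [0, 0, 0],
    [0, 0, 0],
    [0, 0, 0],
    [0, 0, 0],
  ],
  gripper=[1, 1, 1, 1, 1, 1, 1, 1, 1, 1],
)

```text
time: 14.5
tool_pos: [0.4425, -0.0255, 0.1686]
tool_rot: [-2.634, 0.001, -0.149]
contact_force: [0.3, -0.7, -3.0]
opening: 0.0198
```

```bash
python3 - <<'E'
from h import *
T=where()
t=read_camera("top");d=read_camera("side")
for p in(t,d): print([[int(v) for v in q["pixel"]]+[round(q["score"],2)] for q in nets.tip_of(p,"ball_1")])
i=t["img"][180:280,110:240][:,:,::-1];j=d["img"][150:300,170:365][:,:,::-1]
cv2.imwrite("pics/z2.png",np.hstack([cv2.resize(i,(400,308),interpolation=cv2.INTER_CUBIC),cv2.resize(j,(400,308),interpolation=cv2.INTER_CUBIC)]))
E
```

```text
t 14.50 lip in bin mm [ 80.7  -0.2 145.6] up 14.0 yaw-err 0.0 roll 0.1 F [ 0.3219 -0.7426 -2.9857] M [-0.8986  0.1617  0.0498] open 0.0198
[[175, 210, 0.6], [162, 234, 0.46], [166, 224, 0.44], [171, 231, 0.4], [174, 222, 0.39]]
[[260, 210, 0.6], [256, 211, 0.59], [252, 210, 0.55], [265, 209, 0.49], [270, 212, 0.47]]
```

View pics/z2.png

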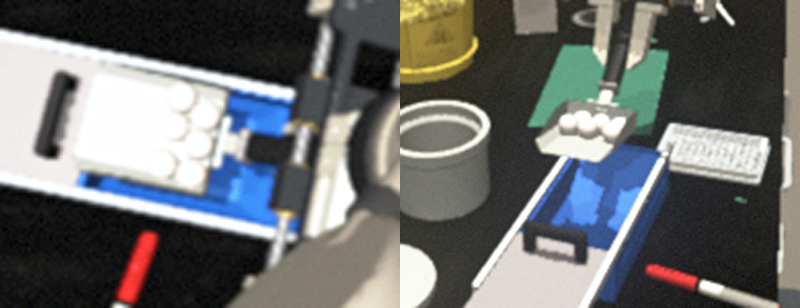

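All six balls lie at the back of the pan (crop, 165–205 × 95–170), and the side view shows the bin empty. Moving to the jar, nose up.

```bash
cat >> h.py <<'E'
def jlip(off,z,up,yaw=None):
    y=BIN[1] if yaw is None else yaw
    return lipT([.6425+off*np.cos(y),off*np.sin(y),z],y,np.radians(up))@TS
E
python3 - <<'E'
from h import *
T=toolT()
plan([(jlip(-.017,.14,14),18)],T)
E
```

```text
18 x t [0.0108, 0.0054, -0.0028] w [-0.0, 0.0, -0.0] |t|mm 12.4 deg 0.0
```

Emit:
carry_out(
  translation=[
    [0.0032, 0.0016, -0.0008],
    [0.0065, 0.0032, -0.0017],
    [0.0097, 0.0049, -0.0025],
    [0.013, 0.0065, -0.0034],
    [0.013, 0.0065, -0.0034],
    [0.013, 0.0065, -0.0034],
    [0.013, 0.0065, -0.0034],
    [0.013, 0.0065, -0.0034],
    [0.013, 0.0065, -0.0034],
    [0.013, 0.0065, -0.0034],
  ],
  turn=[
    [0, 0, 0],
    [0, 0, 0],
    [0, 0, 0],
    [0, 0, 0],
    [0, 0, 0],
    [0, 0, 0],
    [0, 0, 0],
    [0, 0, 0],
    [0, 0, 0],
    [0, 0, 0],
  ],
  gripper=[1, 1, 1, 1, 1, 1, 1, 1, 1, 1],
)

```text
time: 15.7
tool_pos: [0.5432, -0.1042, 0.1653]
tool_rot: [-2.633, 0.003, -0.149]
contact_force: [0.3, -0.0, -4.1]
opening: 0.0196
```

Emit:
carry_out(
  translation=[
    [0.013, 0.0065, -0.0034],
    [0.013, 0.0065, -0.0034],
    [0.013, 0.0065, -0.0034],
    [0.013, 0.0065, -0.0034],
    [0.013, 0.0065, -0.0034],
    [0.0097, 0.0049, -0.0025],
    [0.0065, 0.0032, -0.0017],
    [0.0032, 0.0016, -0.0008],
    [0, 0, 0],
  ],
  turn=[
    [0, 0, 0],
    [0, 0, 0],
    [0, 0, 0],
    [0, 0, 0],
    [0, 0, 0],
    [0, 0, 0],
    [0, 0, 0],
    [0, 0, 0],
    [0, 0, 0],
  ],
  gripper=[1, 1, 1, 1, 1, 1, 1, 1, 1],
)

```text
time: 16.6
tool_pos: [0.6186, -0.163, 0.1638]
tool_rot: [-2.633, 0.003, -0.149]
contact_force: [0.7, 0.4, -3.2]
opening: 0.0196
```

```bash
python3 - <<'E'
from h import *
T=where();S=T@np.linalg.inv(TS);print("lip-jar",(S@[.045,0,0,1])[:3]-[.6425,0,0],robot.observe()["qpos"])
t=read_camera("top");d=read_camera("side")
for p in(t,d): 
    print([[int(v) for v in q["pixel"]]+[round(q["score"],2)] for q in nets.tip_of(p,"ball_1")])
    print("lip",[q["pixel"] for q in nets.tip_of(p,"scoop_lip")][:1],proj(p,(S@[.045,0,0,1])[:3]))
T=plan([(jlip(-.017,.112,1),6),(jlip(-.017,.100,-12),6),(jlip(-.017,.098,-50),10)],T)
i=t["img"][80:230,130:325][:,:,::-1];j=d["img"][140:290,120:315][:,:,::-1]
cv2.imwrite("pics/z3.png",np.hstack([cv2.resize(i,(400,308),interpolation=cv2.INTER_CUBIC),cv2.resize(j,(400,308),interpolation=cv2.INTER_CUBIC)]))
E
```

```text
t 16.60 lip in bin mm [ -29.1 -194.8  140.9] up 14.1 yaw-err -0.0 roll 0.2 F [ 0.6754  0.3828 -3.1909] M [-0.9395  0.1681 -0.0043] open 0.0196
lip-jar [-0.0021 -0.0175  0.1409] [-0.601   0.7027  1.2     0.4539  1.4897 -0.5466]
[[244, 147, 0.64], [238, 147, 0.62], [242, 154, 0.62], [248, 139, 0.52], [235, 157, 0.52], [240, 134, 0.51]]
lip [[211.5, 136.7]] [209.6737 140.28  ]
[[198, 176, 0.57], [198, 185, 0.44], [191, 175, 0.43], [205, 179, 0.42]]
lip [[185.1, 189.5]] [188.9826 188.235 ]
6 x t [-0.0001, -0.0017, 0.0001] w [-0.038, 0.001, -0.0] |t|mm 1.7 deg 2.2
6 x t [-0.0, -0.0032, -0.0024] w [-0.038, -0.0, -0.0] |t|mm 4.0 deg 2.2
10 x t [-0.0, -0.0064, -0.0074] w [-0.066, -0.0, -0.0] |t|mm 9.8 deg 3.8
```

View pics/z3.png

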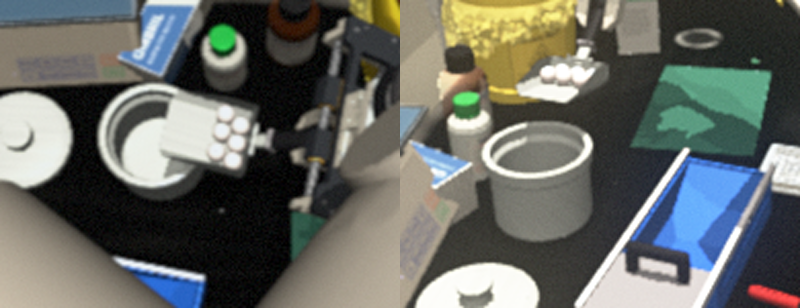

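```bash
python3 - <<'E'
from h import *
from scipy.optimize import minimize
t=read_camera("top");d=read_camera("side");T=toolT();S0=T@np.linalg.inv(TS)
ms=[cv2.resize(nets.regions_of(p,"scoop")[0]["region"].astype(np.uint8),None,fx=4,fy=4,interpolation=cv2.INTER_LINEAR)>0 for p in(t,d)]
D=cv2.getStructuringElement(cv2.MORPH_ELLIPSE,(81,81))
def pose(q): return S0@Tm(np.eye(3),GR)@Tm(R.from_euler("zy",[q[2]/100,-q[3]/100]).as_matrix(),[q[0]/1e3,q[1]/1e3,0])@Tm(np.eye(3),-GR)
near=[]
for p in(t,d):
    l=cv2.dilate(pan_hull(p,S0).astype(np.uint8),D);a=proj(p,(S0@[-.047,0,.028,1])[:3]);c=proj(p,(S0@[-.12,0,.1,1])[:3])
    cv2.line(l,tuple(int(v*4) for v in a),tuple(int(v*4) for v in c),0,60);near.append(l>0)
for sel in([0],[1],[0,1]):
    def f(q): return sum((((h:=pan_hull((t,d)[i],pose(q)))^ms[i])&near[i]).sum()/h.sum() for i in sel)+1e-4*np.dot(q,q)
    p0=np.zeros(4);r=minimize(f,p0,method="Nelder-Mead",options=dict(initial_simplex=[p0]+[p0+5*np.eye(4)[k] for k in range(4)],maxiter=200))
    S=pose(r.x);print(sel,"dx,dy mm, yaw,pitch deg",r.x[:2],np.degrees(r.x[2:]/100),r.fun,f(p0),"lip-jar",((S@[.045,0,0,1])[:3]-[.6425,0,0])*1e3)
for p in (t,d):
    m=nets.regions_of(p,"jar")[0]["region"];v,u=np.nonzero(m);print("jar mask",u.min(),u.max(),v.min(),v.max())
    a=np.linspace(0,6.28,60);P=np.array([proj(p,[.6425+.061*np.cos(k),.061*np.sin(k),z]) for k in a for z in(0,.09)]);print(P.min(0),P.max(0))
E
```

```text
[0] dx,dy mm, yaw,pitch deg [-1.534  -1.2726] [-0.5691 -0.1012] 0.29150191057786434 0.34074287123017505 lip-jar [  0.0833 -18.9967 140.9116]
[1] dx,dy mm, yaw,pitch deg [-0.9181 -0.3048] [0.6144 1.0185] 0.2966945481262414 0.34661595643530124 lip-jar [ -3.6102 -17.0986 144.1666]
[0, 1] dx,dy mm, yaw,pitch deg [-3.7092 -3.9896] [1.3576 0.6959] 0.5953656602333113 0.6873588276654763 lip-jar [ -2.2531 -20.2788 142.5832]
jar mask 179 228 120 177
[178.2182 121.3426] [233.1409 180.6914]
jar mask 161 214 199 257
[160.6822 198.2575] [216.6224 259.1471]
```

```bash
cat >> h.py <<'E'
def jl2(off,z,up):
    T=jlip(off,z,up).copy();T[0,3]-=.003;return T
E
python3 - <<'E'
from h import *
T=toolT()
T=plan([(jl2(-.012,.112,1),6),(jl2(-.012,.102,-12),8),(jl2(-.012,.100,-50),10)],T)
E
```

```text
6 x t [-0.0006, -0.0023, 0.0004] w [-0.038, 0.0, -0.0] |t|mm 2.4 deg 2.2
8 x t [0.0, -0.0024, -0.002] w [-0.028, 0.0, 0.0] |t|mm 3.1 deg 1.6
10 x t [0.0, -0.0064, -0.0074] w [-0.067, 0.0, 0.0] |t|mm 9.8 deg 3.8
```

Emit:
carry_out(
  translation=[
    [-0.0006, -0.0023, 0.0004],
    [-0.0006, -0.0023, 0.0004],
    [-0.0006, -0.0023, 0.0004],
    [-0.0006, -0.0023, 0.0004],
    [-0.0006, -0.0023, 0.0004],
    [-0.0006, -0.0023, 0.0004],
    [0, -0.0024, -0.002],
    [0, -0.0024, -0.002],
    [0, -0.0024, -0.002],
    [0, -0.0024, -0.002],
  ],
  turn=[
    [-0.038, 0, 0],
    [-0.038, 0, 0],
    [-0.038, 0, 0],
    [-0.038, 0, 0],
    [-0.038, 0, 0],
    [-0.038, 0, 0],
    [-0.028, 0, 0],
    [-0.028, 0, 0],
    [-0.028, 0, 0],
    [-0.028, 0, 0],
  ],
  gripper=[1, 1, 1, 1, 1, 1, 1, 1, 1, 1],
)

```text
time: 18.2
tool_pos: [0.6181, -0.1413, 0.178]
tool_rot: [-2.975, 0.002, -0.149]
contact_force: [0.6, -1.1, -3.3]
opening: 0.0197
```

Emit:
carry_out(
  translation=[
    [0, -0.0024, -0.002],
    [0, -0.0024, -0.002],
    [0, -0.0024, -0.002],
    [0, -0.0024, -0.002],
    [0, -0.0064, -0.0074],
    [0, -0.0064, -0.0074],
    [0, -0.0064, -0.0074],
    [0, -0.0064, -0.0074],
    [0, -0.0064, -0.0074],
    [0, -0.0064, -0.0074],
  ],
  turn=[
    [-0.028, 0, 0],
    [-0.028, 0, 0],
    [-0.028, 0, 0],
    [-0.028, 0, 0],
    [-0.067, 0, 0],
    [-0.067, 0, 0],
    [-0.067, 0, 0],
    [-0.067, 0, 0],
    [-0.067, 0, 0],
    [-0.067, 0, 0],
  ],
  gripper=[1, 1, 1, 1, 1, 1, 1, 1, 1, 1],
)

```text
time: 19.2
tool_pos: [0.6262, -0.09, 0.2275]
tool_rot: [2.793, 0.001, -0.149]
contact_force: [-0.1, 0.3, -0.9]
opening: 0.0195
```

```bash
python3 - <<'E'
from h import *
T=where();S=T@np.linalg.inv(TS);print("lip-jar",(S@[.045,0,0,1])[:3]-[.6425,0,0],robot.observe()["qpos"])
t=read_camera("top");d=read_camera("side")
for p in(t,d): print([[int(v) for v in q["pixel"]]+[round(q["score"],2)] for q in nets.tip_of(p,"ball_1")])
i=t["img"][80:230,130:325][:,:,::-1];j=d["img"][140:290,120:315][:,:,::-1]
cv2.imwrite("pics/z4.png",np.hstack([cv2.resize(i,(400,308),interpolation=cv2.INTER_CUBIC),cv2.resize(j,(400,308),interpolation=cv2.INTER_CUBIC)]))
E
```

```text
t 19.20 lip in bin mm [ -23.9 -191.4  101.3] up -35.1 yaw-err 0.0 roll 0.0 F [-0.1111  0.2992 -0.9388] M [ 0.1348  0.0229 -0.0143] open 0.0195
lip-jar [-0.0047 -0.0118  0.1013] [-0.0922  0.5753  1.196  -0.353   1.4024  0.1222]
[]
[[188, 203, 0.32]]
```

View pics/z4.png

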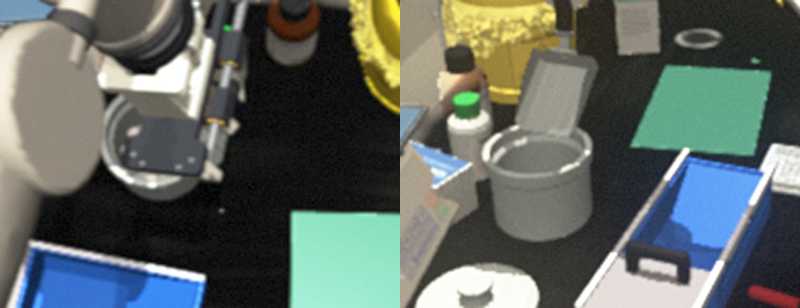

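```bash
python3 - <<'E'
from h import *
T=toolT()
P=lambda z:scoopT([.49,-.27,z],1.5816,0)@TS
T=plan([(jlip(-.04,.135,-12),5),(P(.06),10),(P(.02),4),(P(.002),5)],T)
E
```

```text
5 x t [0.0006, 0.0138, 0.0038] w [0.08, 0.0, 0.0] |t|mm 14.3 deg 4.6
10 x t [-0.0112, 0.0224, 0.007] w [0.021, -0.002, -0.016] |t|mm 26.0 deg 1.5
4 x t [0.0001, 0.0027, 0.0097] w [-0.001, -0.001, 0.001] |t|mm 10.1 deg 0.1
5 x t [-0.0, 0.0009, 0.0035] w [0.0, 0.0, -0.0] |t|mm 3.6 deg 0.0
```

Emit:
carry_out(
  translation=[
    [0.0006, 0.0138, 0.0038],
    [0.0006, 0.0138, 0.0038],
    [0.0006, 0.0138, 0.0038],
    [0.0006, 0.0138, 0.0038],
    [0.0006, 0.0138, 0.0038],
    [-0.0112, 0.0224, 0.007],
    [-0.0112, 0.0224, 0.007],
    [-0.0112, 0.0224, 0.007],
    [-0.0112, 0.0224, 0.007],
    [-0.0112, 0.0224, 0.007],
  ],
  turn=[
    [0.08, 0, 0],
    [0.08, 0, 0],
    [0.08, 0, 0],
    [0.08, 0, 0],
    [0.08, 0, 0],
    [0.021, -0.002, -0.016],
    [0.021, -0.002, -0.016],
    [0.021, -0.002, -0.016],
    [0.021, -0.002, -0.016],
    [0.021, -0.002, -0.016],
  ],
  gripper=[1, 1, 1, 1, 1, 1, 1, 1, 1, 1],
)

```text
time: 20.4
tool_pos: [0.5487, -0.2643, 0.175]
tool_rot: [-2.981, 0.003, -0.07]
contact_force: [-0.2, 0.0, -2.1]
opening: 0.0198
```

Emit:
carry_out(
  translation=[
    [-0.0112, 0.0224, 0.007],
    [-0.0112, 0.0224, 0.007],
    [-0.0112, 0.0224, 0.007],
    [-0.0112, 0.0224, 0.007],
    [-0.0112, 0.0224, 0.007],
    [0, 0.0027, 0.0097],
    [0, 0.0027, 0.0097],
    [0, 0.0027, 0.0097],
    [0, 0.0027, 0.0097],
  ],
  turn=[
    [0.021, -0.002, -0.016],
    [0.021, -0.002, -0.016],
    [0.021, -0.002, -0.016],
    [0.021, -0.002, -0.016],
    [0.021, -0.002, -0.016],
    [0, 0, 0],
    [0, 0, 0],
    [0, 0, 0],
    [0, 0, 0],
  ],
  gripper=[1, 1, 1, 1, 1, 1, 1, 1, 1],
)

```text
time: 21.3
tool_pos: [0.4906, -0.3622, 0.0778]
tool_rot: [-2.877, -0.004, 0.013]
contact_force: [0.2, 0.8, -1.7]
opening: 0.0193
```

```bash
python3 - <<'E'
from h import *
T=where();S=T@np.linalg.inv(TS);print(S)
t=read_camera("top");d=read_camera("side")
for p in(t,d): print([[int(v) for v in q["pixel"]]+[round(q["score"],2)] for q in nets.tip_of(p,"ball_1")])
P=lambda z:scoopT([.49,-.27,z],1.5816,0)@TS
T=plan([(P(.0015),6)],T)
i=t["img"][100:250,150:345][:,:,::-1];j=d["img"][140:290,120:315][:,:,::-1]
cv2.imwrite("pics/z5.png",np.hstack([cv2.resize(i,(400,308),interpolation=cv2.INTER_CUBIC),cv2.resize(j,(400,308),interpolation=cv2.INTER_CUBIC)]))
E
```

```text
t 21.30 lip in bin mm [-256.7  -76.    20. ] up 0.1 yaw-err 9.3 roll -0.2 F [ 0.1996  0.7805 -1.6725] M [-0.4488  0.0011  0.0311] open 0.0193
[[-0.0127 -0.9999 -0.0036  0.4897]
 [ 0.9999 -0.0127 -0.0012 -0.2699]
 [ 0.0012 -0.0036  1.      0.02  ]
 [ 0.      0.      0.      1.    ]]
[[196, 145, 0.47], [192, 164, 0.45], [206, 140, 0.41], [210, 154, 0.39], [193, 154, 0.37]]
[]
6 x t [0.0001, 0.0008, 0.003] w [-0.0, -0.0, 0.0] |t|mm 3.1 deg 0.0
```

View pics/z5.png

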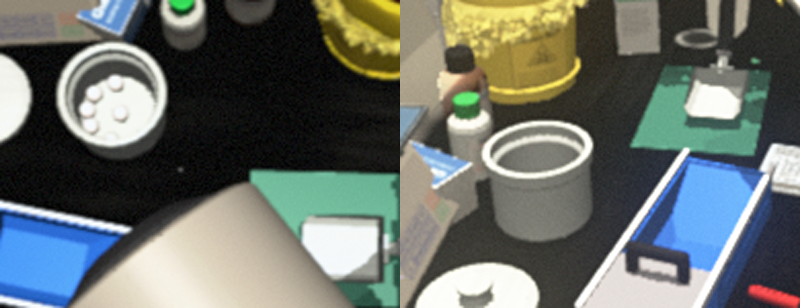

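The top view shows the six balls in the jar (crop 85–125 × 80–140), the sixth partly behind the wall. The jar hasn't moved and the scoop is above the mat. Lowering it now.

Emit:
carry_out(
  translation=[
    [0, 0.0008, 0.003],
    [0, 0.0008, 0.003],
    [0, 0.0008, 0.003],
    [0, 0.0008, 0.003],
    [0, 0.0008, 0.003],
    [0, 0.0008, 0.0028],
    [0, 0, 0],
  ],
  turn=[
    [0, 0, 0],
    [0, 0, 0],
    [0, 0, 0],
    [0, 0, 0],
    [0, 0, 0],
    [0, 0, 0],
    [0, 0, 0],
  ],
  gripper=[1, 1, 1, 1, 1, 1, 1],
)

```text
time: 22.2
tool_pos: [0.4902, -0.3627, 0.0598]
tool_rot: [-2.876, -0.003, 0.012]
contact_force: [-0.8, -1.0, -0.1]
opening: 0.0196
```

```bash
python3 - <<'E'
from h import *
T=where();S=T@np.linalg.inv(TS);print(S)
E
```

```text
t 22.20 lip in bin mm [-257.3  -75.8    2.2] up 0.1 yaw-err 9.2 roll -0.2 F [-0.8353 -1.0088 -0.0739] M [-0.2821  0.0945  0.0499] open 0.0196
[[-0.0119 -0.9999 -0.003   0.4893]
 [ 0.9999 -0.0118 -0.0019 -0.2704]
 [ 0.0019 -0.003   1.      0.0021]
 [ 0.      0.      0.      1.    ]]
```

Emit:
carry_out(
  translation=[
    [0, 0, 0],
    [0, 0, 0],
    [0, 0, 0],
    [0, 0, 0],
    [0, 0, 0],
    [0, 0, 0],
    [0, 0, 0],
    [0, 0, -0.015],
    [0, 0, -0.025],
    [0, 0, -0.03],
  ],
  turn=[
    [0, 0, 0],
    [0, 0, 0],
    [0, 0, 0],
    [0, 0, 0],
    [0, 0, 0],
    [0, 0, 0],
    [0, 0, 0],
    [0, 0, 0],
    [0, 0, 0],
    [0, 0, 0],
  ],
  gripper=[-1, -1, -1, -1, -1, -1, -1, -1, -1, -1],
)

```text
time: 23.2
tool_pos: [0.4899, -0.3806, 0.1271]
tool_rot: [-2.875, -0.001, 0.012]
contact_force: [0.7, -1.1, 0.3]
opening: 0.0912
```

```bash
python3 - <<'E'
from h import *
s=robot.observe();print(s["time"],s["tool_pos"],s["opening"],s["contact_force"])
H=binpt(.1155,0,.088);print("handle",H)
# push bar from +x side, tool down, closed fingers; jaws along bin y
yaw=BIN[1]-np.pi/2
T=toolT();U=T.copy();U[2,3]+=.09
T=plan([(U,3),(down(binpt(-.05,0,.235),yaw),7),(down(binpt(.155,0,.18),yaw),6),(down(binpt(.155,0,.075),yaw),5)],T)
E
```

```text
23.2 [ 0.4899 -0.3806  0.1271] 0.09116936260599623 [ 0.681  -1.1467  0.3221]
handle [0.4693 0.1545 0.088 ]
3 x t [0.0, -0.0079, -0.0289] w [-0.0, -0.0, 0.0] |t|mm 30.0 deg 0.0
7 x t [-0.0095, -0.0526, 0.0055] w [-0.038, 0.003, 0.023] |t|mm 53.7 deg 2.6
6 x t [0.0, -0.0342, 0.0092] w [-0.0, -0.0, -0.0] |t|mm 35.4 deg 0.0
5 x t [-0.0, 0.0001, 0.021] w [-0.0, -0.0, -0.0] |t|mm 21.0 deg 0.0
```

Emit:
carry_out(
  translation=[
    [0, -0.0079, -0.0289],
    [0, -0.0079, -0.0289],
    [0, -0.0079, -0.0289],
    [-0.0083, -0.046, 0.0048],
    [-0.0083, -0.046, 0.0048],
    [-0.0083, -0.046, 0.0048],
    [-0.0083, -0.046, 0.0048],
    [-0.0083, -0.046, 0.0048],
    [-0.0083, -0.046, 0.0048],
    [-0.0083, -0.046, 0.0048],
  ],
  turn=[
    [0, 0, 0],
    [0, 0, 0],
    [0, 0, 0],
    [-0.033, 0.0026, 0.02],
    [-0.033, 0.0026, 0.02],
    [-0.033, 0.0026, 0.02],
    [-0.033, 0.0026, 0.02],
    [-0.033, 0.0026, 0.02],
    [-0.033, 0.0026, 0.02],
    [-0.033, 0.0026, 0.02],
  ],
  gripper=[-1, -1, -1, 1, 1, 1, 1, 1, 1, 1],
  squeeze=20,
)

```text
time: 24.2
tool_pos: [0.4471, -0.0547, 0.2378]
tool_rot: [-3.109, -0.002, -0.13]
contact_force: [1.4, 1.0, -0.1]
opening: 0.0402
```

```bash
python3 - <<'E'
from h import *
s=robot.observe();print(s["time"],s["tool_pos"],s["tool_rot"],s["opening"],s["contact_force"])
yaw=BIN[1]-np.pi/2
T=plan([(down(binpt(.155,0,.19),yaw),6),(down(binpt(.155,0,.074),yaw),4)])
E
```

```text
24.2 [ 0.4471 -0.0547  0.2378] [-3.109  -0.0021 -0.1304] 0.040202843560723026 [ 1.4084  0.9687 -0.1242]
6 x t [-0.0011, -0.0415, 0.0088] w [-0.005, -0.0, 0.003] |t|mm 42.4 deg 0.3
4 x t [0.0, 0.0001, 0.029] w [-0.001, -0.0, 0.0] |t|mm 29.0 deg 0.1
```

Emit:
carry_out(
  translation=[
    [-0.0011, -0.0415, 0.0088],
    [-0.0011, -0.0415, 0.0088],
    [-0.0011, -0.0415, 0.0088],
    [-0.0011, -0.0415, 0.0088],
    [-0.0011, -0.0415, 0.0088],
    [-0.0011, -0.0415, 0.0088],
    [0, 0, 0.029],
    [0, 0, 0.029],
    [0, 0, 0.029],
    [0, 0, 0.015],
  ],
  turn=[
    [-0.005, 0, 0.003],
    [-0.005, 0, 0.003],
    [-0.005, 0, 0.003],
    [-0.005, 0, 0.003],
    [-0.005, 0, 0.003],
    [-0.005, 0, 0.003],
    [0, 0, 0],
    [0, 0, 0],
    [0, 0, 0],
    [0, 0, 0],
  ],
  gripper=[1, 1, 1, 1, 1, 1, 1, 1, 1, 1],
)

```text
time: 25.2
tool_pos: [0.4738, 0.1927, 0.0856]
tool_rot: [-3.139, 0.003, -0.146]
contact_force: [0.3, 0.4, 1.1]
opening: 0.0005
```

```bash
python3 - <<'E'
from h import *
s=robot.observe();print(s["time"],s["tool_pos"],s["tool_rot"],s["opening"],s["contact_force"])
yaw=BIN[1]-np.pi/2
T=plan([(down(binpt(.155,0,.075),yaw),1),(down(binpt(-.05,0,.075),yaw),12)])
t=read_camera("top");print([[int(v) for v in q["pixel"]]+[round(q["score"],2)] for q in nets.tip_of(t,"cover_handle")],proj(t,binpt(.1155,0,.088)))
E
```

```text
25.2 [0.4738 0.1927 0.0856] [-3.1389  0.0031 -0.1463] 0.0005032664221939237 [0.3392 0.4339 1.1062]
1 x t [0.0013, -0.0011, 0.0106] w [-0.003, 0.003, 0.003] |t|mm 10.7 deg 0.3
12 x t [-0.0, 0.0171, 0.0] w [0.0, 0.0, 0.0] |t|mm 17.1 deg 0.0
[[124, 216, 0.57]] [129.417  217.4784]
```

Emit:
carry_out(
  translation=[
    [0.001, -0.001, 0.0106],
    [0, 0.008, 0],
    [0, 0.015, 0],
    [0, 0.0175, 0],
    [0, 0.0175, 0],
    [0, 0.0175, 0],
    [0, 0.0175, 0],
    [0, 0.0175, 0],
    [0, 0.0175, 0],
    [0, 0.0175, 0],
  ],
  turn=[
    [-0.003, 0.003, 0.003],
    [0, 0, 0],
    [0, 0, 0],
    [0, 0, 0],
    [0, 0, 0],
    [0, 0, 0],
    [0, 0, 0],
    [0, 0, 0],
    [0, 0, 0],
    [0, 0, 0],
  ],
  gripper=[1, 1, 1, 1, 1, 1, 1, 1, 1, 1],
)

```text
time: 26.3
tool_pos: [0.4545, 0.0482, 0.0779]
tool_rot: [-3.14, -0.005, -0.151]
contact_force: [0.7, 0.3, -0.9]
opening: 0.0004
```

```bash
python3 - <<'E'
from h import *
s=robot.observe();print(s["time"],s["tool_pos"],s["tool_rot"],s["contact_force"])
yaw=BIN[1]-np.pi/2
T=plan([(down(binpt(-.055,0,.075),yaw),6)])
d=read_camera("side");r=nets.tip_of(d,"cover_handle")
c,q=np.cos(BIN[1]),np.sin(BIN[1])
for k in r[:2]:
    W=at_z(d,k["pixel"],.088)[:2]-BIN[0];print(k["score"],"handle bin x",c*W[0]+q*W[1],"y",-q*W[0]+c*W[1])
W=s["tool_pos"][:2]-BIN[0];print("tool bin x",c*W[0]+q*W[1],-q*W[0]+c*W[1])
E
```

```text
26.3 [0.4545 0.0482 0.0779] [-3.1404 -0.0046 -0.1506] [ 0.7175  0.3203 -0.9274]
6 x t [-0.0002, 0.0105, 0.0005] w [-0.0, -0.001, -0.0] |t|mm 10.5 deg 0.1
0.67 handle bin x -0.0010968963637366458 y 0.0045558405939921925
tool bin x 0.008138883450856695 -0.0011863476209627941
```

Emit:
carry_out(
  translation=[
    [0, 0.0105, 0],
    [0, 0.0105, 0],
    [0, 0.0105, 0],
    [0, 0.0105, 0],
    [0, 0.0105, 0],
    [0, 0.008, 0],
    [0, 0.003, 0],
  ],
  turn=[
    [0, 0, 0],
    [0, 0, 0],
    [0, 0, 0],
    [0, 0, 0],
    [0, 0, 0],
    [0, 0, 0],
    [0, 0, 0],
  ],
  gripper=[1, 1, 1, 1, 1, 1, 1],
)

```text
time: 27.1
tool_pos: [0.4449, -0.014, 0.0769]
tool_rot: [-3.141, -0.003, -0.151]
contact_force: [1.4, 1.5, 0.1]
opening: 0.0002
```

```bash
cat >> h.py <<'E'
def cov():
    s=robot.observe();print(s["time"],s["contact_force"])
    c,q=np.cos(BIN[1]),np.sin(BIN[1]);W=s["tool_pos"][:2]-BIN[0];print("tool bin x",c*W[0]+q*W[1],-q*W[0]+c*W[1])
    for n in("side","top"):
        d=read_camera(n)
        for k in nets.tip_of(d,"cover_handle")[:1]:
            W=at_z(d,k["pixel"],.088)[:2]-BIN[0];print(n,k["score"],"handle bin x",c*W[0]+q*W[1],"y",-q*W[0]+c*W[1])
    return d
E
python3 -c "
from h import *
cov()"
```

```text
27.1 [1.4246 1.5341 0.133 ]
tool bin x -0.05473919857993199 -0.0009887909357150799
side 0.83 handle bin x -0.07310965289366624 y 0.0017062026195010065
top 0.72 handle bin x -0.07146124338155925 y -0.0002649603612401106
```

Emit:
carry_out(
  translation=[
    [0, 0.002, 0],
    [0, 0.002, 0],
    [0, 0.002, 0],
    [0, 0, 0],
  ],
  turn=[
    [0, 0, 0],
    [0, 0, 0],
    [0, 0, 0],
    [0, 0, 0],
  ],
  gripper=[1, 1, 1, 1],
)

```text
time: 27.7
tool_pos: [0.4442, -0.0176, 0.0769]
tool_rot: [-3.138, -0.003, -0.151]
contact_force: [1.5, 9.2, -0.1]
opening: 0.0005
```

```bash
python3 -c "
from h import *
cov()"
```

```text
27.7 [ 1.4866  9.242  -0.0703]
tool bin x -0.058469804510562044 -0.0008003026930177674
side 0.82 handle bin x -0.07809526442901006 y 0.011023872634586016
top 0.67 handle bin x -0.07852365177078782 y -0.001021778501395421
```

Force rose to 9 N against about 1 N of friction, so the cover is at its hard stop. Backing off and checking.

Emit:
carry_out(
  translation=[
    [0, -0.01, 0],
    [0, -0.01, -0.01],
    [0, 0, -0.04],
    [0, 0, -0.04],
    [0, -0.02, -0.04],
    [0, -0.045, 0],
    [0, -0.045, 0],
    [0, -0.045, 0],
    [0, -0.045, 0],
    [0, -0.045, 0],
  ],
  turn=[
    [0, 0, 0],
    [0, 0, 0],
    [0, 0, 0],
    [0, 0, 0],
    [0, 0, 0],
    [0, 0, 0],
    [0, 0, 0],
    [0, 0, 0],
    [0, 0, 0],
    [0, 0, 0],
  ],
  gripper=[1, 1, 1, 1, 1, 1, 1, 1, 1, 1],
)

```text
time: 28.9
tool_pos: [0.483, 0.2454, 0.2082]
tool_rot: [-3.141, -0.004, -0.149]
contact_force: [1.4, 1.0, -0.4]
opening: 0.0005
```

```bash
python3 - <<'E'
from h import *
t=cov();d=read_camera("side")
print([[int(v) for v in q["pixel"]]+[round(q["score"],2)] for q in nets.tip_of(t,"ball_1")])
i=t["img"][100:270,90:390][:,:,::-1];j=d["img"][110:340,150:400][:,:,::-1]
cv2.imwrite("pics/z6.png",np.hstack([cv2.resize(i,(480,272),interpolation=cv2.INTER_CUBIC),cv2.resize(j,(296,272),interpolation=cv2.INTER_CUBIC)]))
E
```

```text
28.9 [ 1.3991  1.0334 -0.3686]
tool bin x 0.20740218137980374 -6.410563758512192e-05
side 0.65 handle bin x -0.07880956105904002 y -0.0006277396292043297
top 0.62 handle bin x -0.0794364804309769 y -0.000982261088578568
[[196, 145, 0.63], [191, 155, 0.54], [194, 165, 0.51], [208, 139, 0.36]]
```

View pics/z6.png

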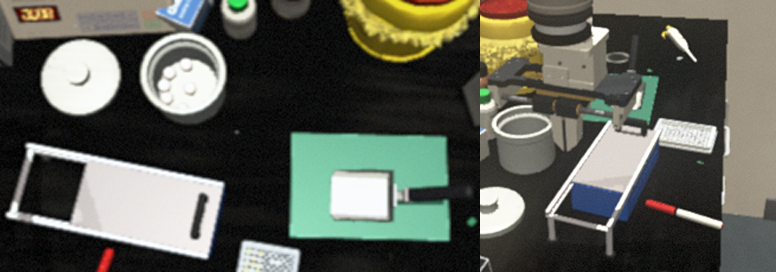

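All good: the cover is shut, six balls are in the jar, and the scoop is level on the mat. Handing in.

```bash
python3 -c "
from h import *
print(robot.hand_in())"
```

```text
the job is handed in; nothing more can be done
None
```

I scooped all six balls out of the bin in one pass and poured them into the jar. I then set the scoop back on the mat and pushed the cover shut. I handed the job in at about 29 s of the 64 s allowed. The hand-in gave no verdict.

**Last checks:**
- **Balls:** the top view shows the balls in the jar, with none on the bench or mat. By eye I count six, the sixth partly hidden by the jar wall. The network's last look marked only four; its look right after the pour marked five.
- **Jar:** it is upright and shows no visible shift in the pictures.
- **Scoop:** it stands flat about 15 to 20 mm from the mat's centre. Before release its tilt was about 0.2° by the arm's pose.
- **Cover:** the contact force rose to 9 N at the stop. Both cameras put the handle at bin x of about -79 mm; fully shut is -78 mm.
- **Arm:** it is clear of everything.

**Disagreement:** before the pour, the network's lip point was about 8 mm off my model to the side, while the fit to the scoop's outline agreed within about 3 mm. I shifted the pour 3 mm to allow for this, and nothing spilled.

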